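# Steady the rocking kitchen scale and scoop the walnuts into its pan

### The job

The kitchen scale rocks: turn the knobs of its two front feet until it stands level and firm on all four feet, and only then load it. Then scoop every walnut from the bin into the scale's pan with the scoop, never touching a walnut with the gripper, and stand the scoop back upright on the cork mat. Leave the jar, the carton and the mug where they are.

Things in the scene. Friction and masses are not known exactly. Their poses are not given: they have to be found in the camera images.
- scale: 3 kg bench scale, loose on four rubber feet (24 mm wide), rocking at first. Origin at the level of the fixed feet's undersides; -x is its front, +y its left. Grey body 200 x 160 mm centred at x=+10, top 52 mm high; steel cross bar 44 x 324 mm at x=-90, top 36 mm high, carries two knobs. Fixed rear feet at (+90, +-65), screw feet under the knobs at (-90, +-140) mm
- pan_floor (a point): centre of the inner floor of the scale's round steel pan, at (+30, 0, +62) mm of the scale; the pan is fixed to the scale, inner radius 67 mm at the floor and 77 mm at the rim, rim 102 mm above the scale's origin
- knob_left (a joint): turn of the left front knob (rad, -3 to 3), growing clockwise from above, which screws its foot down (and lifts that corner of the scale, knob and all) 2.5 mm per rad. At 0 the foot is as low as the fixed rear feet (flat counter) and the small steel nose on one end of the bar points to the scale's front. Negative: foot too short. Friction 0.08 N m; stays where left
- knob_right (a joint): the right front knob, same as the left. Each knob is a black bar 44 mm long (along the scale's x at 0), 12 mm thick, 30 mm tall, its centre on the turning axis at (-90, +140, +60) mm of the scale (left) or (-90, -140, +60) mm (right), whatever the foot's height; 9 mm free below the bar. The nose stands 11 mm out, low on the bar
- tip_left (a point): centre of the underside of the left front (screw) foot; height 0 on the counter
- tip_right (a point): centre of the underside of the right front (screw) foot; height 0 on the counter
- tip_rear_left (a point): centre of the underside of the fixed rear foot on the left (+y) side; height 0 on the counter
- tip_rear_right (a point): centre of the underside of the fixed rear foot on the right (-y) side; height 0 on the counter
- bin: grey open bin fixed to the counter, outside 248 mm along its x, 100 mm along its y, 50 mm high, walls 5 mm, inner floor 5 mm above the counter. Origin: centre of its underside. Its -x end is nearer the robot; the walnuts start in the 120 mm next to that end, the other end is free for the scoop to go in
- mat: thin cork mat fixed to the counter, 150 mm along x, 120 mm along y, 3 mm thick, where the scoop lives. Origin: centre of its underside
- scoop: aluminium scoop, 130 g, loose, stands level on its flat blade. Origin: blade underside at the back edge, mid-width; z up, -x to the open front lip. Blade 88 mm long, 80 mm wide, 2 mm thick; side walls over the rear 70 mm and back wall 36 mm high. Upright black grip over it, centre (-30, 0, +103) mm, 16 mm thick along x, 36 mm along y, 46 mm tall, on a flat neck from the back wall
- scoop_mid (a point): middle of the scoop's blade, on its underside 40 mm ahead of its back edge
- nut0_c (a point): centre of a walnut in its shell, 14 g, brown, 26 mm thick and 34 mm long; 6 to 9 of the nine are there
- nut1_c (a point): centre of a walnut in its shell, 14 g, brown, 26 mm thick and 34 mm long; 6 to 9 of the nine are there
- nut2_c (a point): centre of a walnut in its shell, 14 g, brown, 26 mm thick and 34 mm long; 6 to 9 of the nine are there
- nut3_c (a point): centre of a walnut in its shell, 14 g, brown, 26 mm thick and 34 mm long; 6 to 9 of the nine are there
- nut4_c (a point): centre of a walnut in its shell, 14 g, brown, 26 mm thick and 34 mm long; 6 to 9 of the nine are there
- nut5_c (a point): centre of a walnut in its shell, 14 g, brown, 26 mm thick and 34 mm long; 6 to 9 of the nine are there
- nut6_c (a point): centre of a walnut in its shell, 14 g, brown, 26 mm thick and 34 mm long; 6 to 9 of the nine are there
- nut7_c (a point): centre of a walnut in its shell, 14 g, brown, 26 mm thick and 34 mm long; 6 to 9 of the nine are there
- nut8_c (a point): centre of a walnut in its shell, 14 g, brown, 26 mm thick and 34 mm long; 6 to 9 of the nine are there
- jar: white jar with a black lid, 80 mm diameter, 130 mm high, beyond the work; origin at its base centre; leave alone
- carton: cardboard carton 60 x 130 x 90 mm, beyond the work; origin at its base centre; leave alone
- mug: white mug, 80 mm diameter, 95 mm high, beyond the work; origin at its base centre; leave alone

How it is judged:
By the outcome, as a careful person would: the job done as asked, in the order asked, and still so for the second after the job is handed in, with the robot touching nothing.
Of nut0, nut1, nut2, nut3, nut4, nut5, nut6, nut7, nut8 only 6 to 9 are there at a start; the rules pass over those that are not, and their reading is None.
At some moment in a run one of scoop may be knocked a few centimetres aside while the robot is not near it.
It also fails if it takes over 210 s, if anything falls off the work surface, if the arm or the gripper's body presses on something with over 40 N, if the wrist force passes 120 N, or if a joint passes its speed limit or range.

### The arm

A 6-joint arm with a two-finger parallel gripper is mounted at the origin on the work surface. World frame = base frame: x ahead of the robot, y to its left, z up, the work surface at z = 0. Lengths are in m, angles in rad, forces in N, time in s.
With the tool pointing down it reaches from about 0.35 to 0.775 m from the base axis. Payload 5.5 kg.
Tool frame: the origin (TCP) lies midway between the tips of the shut fingers; the grasp point (between the pads) lies 19 mm behind it; z points along the fingers, x is the direction in which the jaws open and shut, and the axes are right-handed (so a half turn about z gives the same grasp; the last joint's range is limited). The gripper opens to 85 mm and grips with 20 to 120 N. Pads are 22 mm wide; open, the fingers measure 114 mm over their backs; the gripper's body (76 mm by 85 mm) begins 54 mm behind the grasp point. The pads swing forward as they close: fully open they stand 13 mm farther back than shut.
Start: joints at [1.187, 0.313, 0.046, 1.304, 0, 1.431], TCP at [0.139, 0.558, 0.231] pointing down, gripper open.
Joint ranges: [-2.76, 2.76], [-0.86, 1.69], [-1.03, 1.26], [-2.2, 2.34], [-1.47, 1.5], [-3.14, 3.14]. Speed limits (rad/s): [2.57, 2.57, 3.14, 3.14, 3.14, 3.14].

### API

Orientations are given as a unit quaternion [w, x, y, z].
In Python, from workcell import env gives the robot as it stands.
- The arm moves only by the tool servo_tool, never from a script. Its argument "targets" is a list of rows, each an object with "xyz": the shift along the tool's x, y, z in m, a list of three; "twist": the turn, a rotation vector about the tool's x, y, z in rad, a list of three; "jaw": the opening, from 0 (shut) to 1 (fully open). A call has 1 to 12 rows; each row is the pose to reach, as a shift and turn from the pose commanded when the call began, along the tool's axes at that moment; what a row does not reach only later rows make up. A row lasts 1/12 s, in which the tool goes at most 41.7 mm and 7.16 degrees, less where a joint would pass 70% of its speed; a pose out of reach is approached as far as the arm can. A call with a gripper value outside its range is refused whole. The fingers move at their own pace and stop on an object; "squeeze" is the grip in N (left out, the last holds). Time passes only in rows, so rows that repeat a pose let the fingers close. It gives the time, the measured TCP pose, the force and the opening at its end, in the units of the state.
- env.get_state(): the state, without advancing time (a new reading comes with each control period).
- env.read_camera(name): name is "scene" or "top"; returns a dict with "color" (384x512x3 uint8, red, green, blue), "depth" (384x512 float32, m along the optical axis (not along the pixel's ray), 0 where there is no reading), "fx", "fy", "cx", "cy" (pixels), "eye" and "attitude" of the camera in the world. Camera axes: x right, y down, z forward; pixel columns grow to the right and rows downward; lengths in m; the calibration is good to about 2 mm. A picture is of the moment at which its call begins.
- env.hand_in(): hands the job in, once; it reports no verdict.
The state is a dict: "clock": time; "joint_pos": joint angles; "qvel": joint speeds; "tau": joint torques, N m; "tcp_pos": TCP position; "orientation": TCP orientation; "wrist_force": force on the tool from outside, world axes, zero at the start; "ft_torque": the same for the moment, N m; "finger_gap": finger opening in m.
Only numpy, scipy, OpenCV 4.12 (cv2) and the standard library are available. Lean on these libraries where they do the work, as an engineer would, in place of code of your own. Each camera call takes 0.05 s, during which the arm holds its last target. There are 200 camera calls.

## Working session

There is one attempt and no reset: what is moved stays moved. The work goes in short steps, Python scripts to look and compute and a tool call to move; the robot and the scene stay as the last step left them, time stands still between calls to the robot, and variables do not carry over. Pictures are saved under pics/ and viewed, about 12 in all and at most 16, crops included, and the job is handed in when it is done.

Besides the shell and the picture viewer there is one more tool, called after "Emit:" as name(argument=value, ...) on one line, values as JSON. servo_tool: Moves the arm, as the interface text tells. Its arguments: {"type":"object","properties":{"targets":{"type":"array","items":{"type":"object","properties":{"xyz":{"type":"array","items":{"type":"number"}},"twist":{"type":"array","items":{"type":"number"}},"jaw":{"type":"number"}}}},"squeeze":{"type":"number"}},"required":["targets"]}

```bash
ls; mkdir -p pics; cat > h.py <<'E'
import numpy as np, cv2
from scipy.spatial.transform import Rotation as R
from workcell import env
def cam(n,save=None):
    c=env.read_camera(n)
    q=np.array(c["attitude"],float)
    c["R"]=q if q.shape==(3,3) else R.from_quat(q,scalar_first=True).as_matrix()
    c["eye"]=np.array(c["eye"],float)
    if save: cv2.imwrite("pics/"+save,c["color"][:,:,::-1])
    return c
def pts(c):
    v,u=np.mgrid[0:384,0:512]; d=c["depth"]
    p=np.stack([(u-c["cx"])/c["fx"]*d,(v-c["cy"])/c["fy"]*d,d],-1)
    return p@c["R"].T+c["eye"]
def ray(c,u,v,z):
    d=c["R"]@np.array([(u-c["cx"])/c["fx"],(v-c["cy"])/c["fy"],1]); return c["eye"]+d*(z-c["eye"][2])/d[2]
def st():
    s=env.get_state(); m=R.from_quat(s["orientation"],scalar_first=True).as_matrix()
    print("t",s["clock"],"tcp",np.round(s["tcp_pos"],4),"F",np.round(s["wrist_force"],1),"gap",s["finger_gap"]); print("R",np.round(m,4).tolist()); return s,m
E
python3 - <<'E'
from h import *
a=cam("scene","s0.png");b=cam("top","t0.png")
for c in(a,b):print({k:c[k] for k in("fx","fy","cx","cy","eye","attitude")})
st()
E
```

```text
pics
{'fx': 354.7823262893407, 'fy': 354.7823262893407, 'cx': 252.1791861382839, 'cy': 191.28225909997067, 'eye': array([ 1.05041916, -0.47785718,  0.49187555]), 'attitude': array([-0.46343355,  0.80652458,  0.32467193, -0.17127635])}
{'fx': 481.63611551604606, 'fy': 481.63611551604606, 'cx': 256.85388378928377, 'cy': 194.89562901604887, 'eye': array([0.51081306, 0.04202741, 1.35144256]), 'attitude': array([-0.01110422,  0.71685044, -0.69637186,  0.03268601])}
t 0.1 tcp [0.1386 0.5576 0.2305] F [ 0.3 -0.9 -1. ] gap 0.08522414463337818
R [[0.2414, 0.9704, -0.0006], [0.9704, -0.2414, -0.0015], [-0.0016, -0.0002, -1.0]]
```

View pics/s0.png

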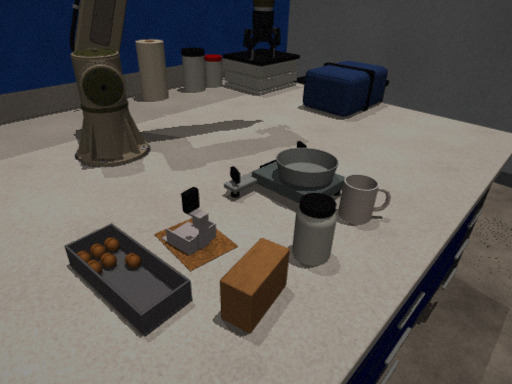

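View pics/t0.png

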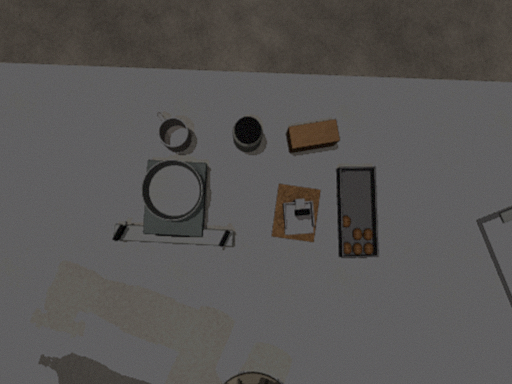

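Scene: the robot is at the bottom of the top view, with x up and y left. The scale's knobs are at about (120,232) and (225,238), the scoop is on the mat at (299,215), and the bin at (357,212) holds 7 walnuts. Next I'll enlarge and measure.

```bash
python3 - <<'E'
from h import *
a=cam("scene");b=cam("top")
I=b["color"][:,:,::-1]; 
br=lambda x:np.clip(x.astype(float)*2.2,0,255).astype(np.uint8)
A=cv2.resize(br(I[145:255,105:240]),None,fx=5,fy=5,interpolation=cv2.INTER_CUBIC)
cv2.imwrite("pics/c0.png",A)
B=cv2.resize(br(I[160:265,265:385]),None,fx=5,fy=5,interpolation=cv2.INTER_CUBIC)
cv2.imwrite("pics/c1.png",B)
S=cv2.resize(a["color"][130:215,205:365][:,:,::-1],None,fx=5,fy=5,interpolation=cv2.INTER_CUBIC)
cv2.imwrite("pics/c2.png",S)
P=pts(b)
for n,(u0,u1,v0,v1) in dict(scale=(105,245,150,255),scoopmat=(268,325,180,245),bin=(333,382,163,262)).items():
    p=P[v0:v1,u0:u1]; z=p[...,2]; print(n, np.percentile(z,[1,5,25,50,75,95,99]).round(3))
# depth map of scale
np.set_printoptions(linewidth=200)
print((P[222:250:2,112:240:4,2]*1000).round().astype(int))
print((P[195:237:2,282:318:2,2]*1000).round().astype(int))
E
```

```text
scale [-0.005 -0.003  0.     0.004  0.054  0.079  0.104]
scoopmat [-0.004 -0.002  0.001  0.004  0.007  0.082  0.131]
bin [-0.004 -0.001  0.004  0.008  0.027  0.051  0.055]
[[  -4   -4   -2   49    4   -3   -1   -3   47   50   43   52   54   52   49   54   52 1351   54   54   53   52   53    5    3    2    2    3    4    1    3    5]
 [   5   32   30   52   31   24    4    2   51   45   52   51   55   49   58   52   48   55   48   51   58   53   57    3    1   -5   -2    6    2    2   -4    6]
 [   2   30   74   61   34   34   29   35   48   48   51   49   50   51   47   48   52   46   52   52 1351   50   52    0   -2    3   -1    6    5    5   -1   -2]
 [   0   29   64   48   35   30   30   36   43   51   49   52   46   57   54   50   53   51   51   52   55   55   52   35    0    7    4    0   -3   -1   -1    1]
 [   0   72   65   30   30   36   32   31   52   44   53   50   52   49   54   54   54   48   57   48   49   53   55   36   41   35   43   33   39   37   41    6]
 [  -3   65   67   28   31   32   32   36   50   50   49   50   45   51   53   52   52   53   55   57   48   51  
[... 2608 characters left out ...]
 6    9    6    5    9    5    6   33    3   -1]
 [   5   22    9    5    5    3    9    6    0    4    6    3    6    6    5   24    9   -1]
 [   6   17    9    6    6    9    7    4   12    4    5    5    8    6    8   27   43    6]
 [   1   15    9    6    7    6    8    5    5    9   11    2    9    1    7    9    3    7]
 [   6    7    5    3    9   11    5   11    5    7    7    4    4   10    1    5   11    0]
 [   5    5   -1    9   11    3    2    3    8    7    4    4    3    7    9    6   10    3]
 [   4    6    7    5    2   10    7   11    4    4    1    5    8    7    7    2    7   -3]
 [   7    5    3    8    4    6    6    2    3    1    3    6    7    8    2    5    1    0]]
```

View pics/c0.png

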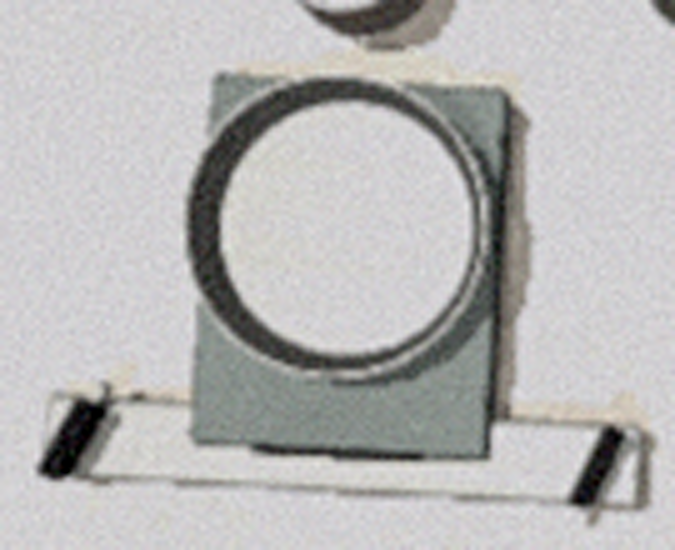

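View pics/c1.png

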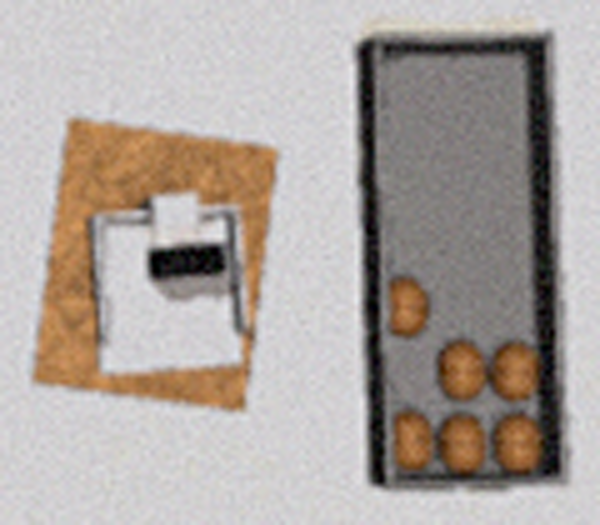

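View pics/c2.png

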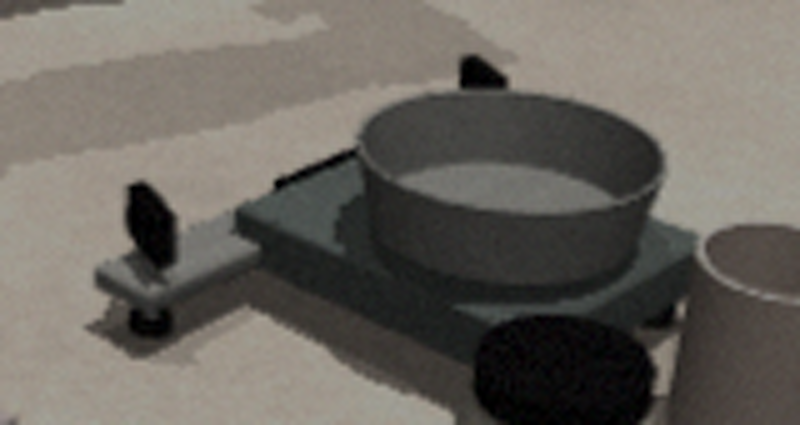

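c0: the left knob (75,437) points its nose to the rear and right at (105,385), so it's about -2.6 rad. The right knob (600,465) points its nose to the front and left at (590,520), so it's about +0.4 rad. The left bar end also reads lower by depth (about 31 mm, against about 38 mm). c1 shows 7 nuts and the scoop with its lip facing the robot.

```bash
cat > meas.py <<'E'
from h import *
def black(c,box,thr=60):
    u0,u1,v0,v1=box; g=c["color"][v0:v1,u0:u1].max(-1).astype(int); return g
def ang(a): return np.degrees(np.arctan2(a[1],a[0]))
def rect(p):
    r=cv2.minAreaRect((p[:,:2]*1000).astype(np.float32)); return r
def knobs(b,boxes,z):
    out=[]
    for k,box in boxes.items():
        u0,u1,v0,v1=box; g=b["color"][v0:v1,u0:u1].max(-1)
        n,l,s,_=cv2.connectedComponentsWithStats((g<38).astype(np.uint8)); i=1+s[1:,4].argmax()
        v,u=np.nonzero(l==i); q=np.array([ray(b,x+u0,y+v0,z[k]) for x,y in zip(u,v)])
        r=rect(q); w,V=np.linalg.eigh(np.cov(q[:,:2].T)); d=V[:,1]
        print(k,"n",len(u),"mean",q.mean(0).round(4),"rect",r,"pca deg",ang(d)%180); out.append(q.mean(0))
    return out
E
python3 - <<'E'
from meas import *
b=cam("top");a=cam("scene");P=pts(b);C=b["color"].astype(int)
print(C[232:242:1,222:230].max(-1))
L,Rr=knobs(b,dict(L=(108,135,218,248),R=(212,240,222,252)),dict(L=.065,R=.07))
print("yaw from knobs", ang(L-Rr)-90)
hsv=cv2.cvtColor(b["color"],cv2.COLOR_RGB2HSV)
sub=np.zeros((384,512),bool); sub[150:245,135:215]=1
# steel bar by height
sub=np.zeros((384,512),bool); sub[205:255,100:245]=1
m=sub&(P[...,2]>.02)&(P[...,2]<.045)
q=P[m]; print("bar rect",rect(q), "pan/body")
sub=np.zeros((384,512),bool); sub[150:245,130:220]=1
m=sub&(P[...,2]>.042)&(P[...,2]<.07); print("body",rect(P[m]))
m=sub&(P[...,2]>.09)&(P[...,2]<.115); print("rim",cv2.minEnclosingCircle((P[m][:,:2]*1000).astype(np.float32)),m.sum())
# bin, mat
sub=np.zeros((384,512),bool); sub[155:270,325:390]=1
m=sub&(P[...,2]>.04)&(P[...,2]<.07); print("bin",rect(P[m]))
g=np.array([ray(b,u,v,.003) for v,u in np.argwhere((hsv[...,1]>120)&(hsv[...,0]<22)&(np.arange(512)[None]>265)&(np.arange(512)[None]<330)&(np.arange(384)[:,None]>175)&(np.arange(384)[:,None]<250))]);print("mat",rect(g))
sub=np.zeros((384,512),bool); sub[190:240,278:325]=1
m=sub&(P[...,2]>.115)&(P[...,2]<.145); print("grip",rect(P[m]),P[m].mean(0))
m=sub&(P[...,2]>.025)&(P[...,2]<.05); print("walls",rect(P[m]))
st(); print(env.get_state()["joint_pos"])
E
```

```text
[[101  98  74  35  11   7   7  19]
 [100  92  55  13  23  15   8  42]
 [ 93  70  33  19  13  11  21  52]
 [ 86  52  18   9   9  20  51  57]
 [ 73  35  17  10  15  15  48  63]
 [ 52  13  17  17  13  27  54  80]
 [ 33  16   7  12  16  45  62  88]
 [  9  11  16   5  31  51  64  87]
 [ 17  19   9  20  44  58  79  98]
 [ 14  15   9  34  50  62  86 101]]
L n 112 mean [0.4812 0.364  0.065 ] rect ((481.9210205078125, 363.3566589355469), (17.714664459228516, 47.775550842285156), 65.93680572509766) pca deg 149.98273186086794
R n 71 mean [0.4738 0.0875 0.07  ] rect ((473.790283203125, 87.20758056640625), (10.655977249145508, 42.394744873046875), 65.19180297851562) pca deg 155.8931205729225
yaw from knobs -1.5475108385812888
bar rect ((509.53765869140625, 227.37118530273438), (323.0281982421875, 106.00003051757812), 88.90605163574219) pan/body
body ((568.1461181640625, 203.3163604736328), (206.69390869140625, 218.71823120117188), 88.62222290039062)
rim ((597.626708984375, 227.40432739257812), 79.95170593261719) 454
bin ((556.52880859375, -273.5307922363281), (248.27066040039062, 102.11505126953125), 2.6013424396514893)
mat ((548.8389282226562, -108.41404724121094), (116.17797088623047, 145.82537841796875), 83.4712142944336)
grip ((549.5101928710938, -110.73194885253906), (15.434802055358887, 35.9569206237793), 2.816091775894165) [ 0.54911469 -0.11065709  0.12941116]
walls ((546.947509765625, -111.76708984375), (71.72555541992188, 81.42394256591797), 5.498785018920898)
t 0.3 tcp [0.1387 0.5579 0.231 ] F [-0.5 -0.5 -0.5] gap 0.08525264843263561
R [[0.2414, 0.9704, -0.0002], [0.9704, -0.2414, -0.0005], [-0.0006, -0.0001, -1.0]]
[ 1.18741885e+00  3.13522037e-01  4.57331041e-02  1.30359859e+00
 -1.89113221e-06  1.43121724e+00]
```

Emit:
servo_tool(targets=[{"xyz": [-0.1035, 0.379, 0.06], "twist": [0, 0, -1.4], "jaw": 0.5}, {"xyz": [-0.1035, 0.379, 0.06], "twist": [0, 0, -1.4], "jaw": 0.5}, {"xyz": [-0.1035, 0.379, 0.06], "twist": [0, 0, -1.4], "jaw": 0.5}, {"xyz": [-0.1035, 0.379, 0.06], "twist": [0, 0, -1.4], "jaw": 0.5}, {"xyz": [-0.1035, 0.379, 0.06], "twist": [0, 0, -1.4], "jaw": 0.5}, {"xyz": [-0.1035, 0.379, 0.06], "twist": [0, 0, -1.4], "jaw": 0.5}, {"xyz": [-0.1035, 0.379, 0.06], "twist": [0, 0, -1.4], "jaw": 0.5}, {"xyz": [-0.1035, 0.379, 0.06], "twist": [0, 0, -1.4], "jaw": 0.5}, {"xyz": [-0.1035, 0.379, 0.06], "twist": [0, 0, -1.4], "jaw": 0.5}, {"xyz": [-0.1035, 0.379, 0.06], "twist": [0, 0, -1.4], "jaw": 0.5}, {"xyz": [-0.1035, 0.379, 0.06], "twist": [0, 0, -1.4], "jaw": 0.5}, {"xyz": [-0.1035, 0.379, 0.06], "twist": [0, 0, -1.4], "jaw": 0.5}])

```text
clock: 1.3
tcp_pos: [0.4844, 0.3638, 0.1701]
orientation: [-0.0, 0.205, 0.979, -0.0]
wrist_force: [0.2, 0.1, -0.0]
finger_gap: 0.0428
```

Emit:
servo_tool(targets=[{"xyz": [0, 0, 0], "twist": [0, 0, -1.2], "jaw": 0.5}, {"xyz": [0, 0, 0], "twist": [0, 0, -1.2], "jaw": 0.5}, {"xyz": [0, 0, 0], "twist": [0, 0, -1.2], "jaw": 0.5}, {"xyz": [0, 0, 0], "twist": [0, 0, -1.2], "jaw": 0.5}, {"xyz": [0, 0, 0], "twist": [0, 0, -1.2], "jaw": 0.5}, {"xyz": [0, 0, 0], "twist": [0, 0, -1.2], "jaw": 0.5}, {"xyz": [0, 0, 0], "twist": [0, 0, -1.2], "jaw": 0.5}, {"xyz": [0, 0, 0], "twist": [0, 0, -1.2], "jaw": 0.5}, {"xyz": [0, 0, 0], "twist": [0, 0, -1.2], "jaw": 0.5}, {"xyz": [0, 0, 0], "twist": [0, 0, -1.2], "jaw": 0.5}, {"xyz": [0, 0, 0], "twist": [0, 0, -1.2], "jaw": 0.5}])

```text
clock: 2.22
tcp_pos: [0.4816, 0.3661, 0.1712]
orientation: [-0.0, -0.384, 0.924, 0.0]
wrist_force: [0.2, 0.9, 0.4]
finger_gap: 0.0426
```

```bash
cat >> h.py <<'E'
def go(target, yaw=None, m=None, s=None):
    if s is None: s,m=st()
    d=m.T@(np.array(target)-s["tcp_pos"]); cur=np.degrees(np.arctan2(m[1,0],m[0,0]))
    print("xyz",d.round(4),"yaw_x now",cur.round(2), "twist z", None if yaw is None else np.radians(-((yaw-cur+180)%360-180)).round(4),"j",np.round(s["joint_pos"],3))
E
python3 -c "
from h import *
go([.4815,.366,.10],246)"
```

```text
t 2.2167 tcp [0.4816 0.3661 0.1712] F [0.2 0.9 0.4] gap 0.042595632423716966
R [[-0.7058, -0.7084, -0.0002], [-0.7084, 0.7058, -0.0], [0.0001, 0.0001, -1.0]]
xyz [ 0.0001 -0.      0.0712] yaw_x now -134.89 twist z -0.3647 j [ 0.517  0.393  0.014  1.191  0.    -1.841]
```

Emit:
servo_tool(squeeze=30, targets=[{"xyz": [0, 0, 0], "twist": [0, 0, -0.12], "jaw": 0.5}, {"xyz": [0, 0, 0], "twist": [0, 0, -0.24], "jaw": 0.5}, {"xyz": [0, 0, 0.03], "twist": [0, 0, -0.365], "jaw": 0.5}, {"xyz": [0, 0, 0.06], "twist": [0, 0, -0.365], "jaw": 0.5}, {"xyz": [0, 0, 0.085], "twist": [0, 0, -0.365], "jaw": 0.5}, {"xyz": [0, 0, 0.105], "twist": [0, 0, -0.365], "jaw": 0.5}, {"xyz": [0, 0, 0.118], "twist": [0, 0, -0.365], "jaw": 0.5}, {"xyz": [0, 0, 0.125], "twist": [0, 0, -0.365], "jaw": 0.5}, {"xyz": [0, 0, 0.125], "twist": [0, 0, -0.365], "jaw": 0.5}])

```text
clock: 2.97
tcp_pos: [0.4805, 0.3654, 0.0445]
orientation: [-0.002, -0.543, 0.84, 0.0]
wrist_force: [-0.4, -0.5, -0.7]
finger_gap: 0.0426
```

Emit:
servo_tool(squeeze=30, targets=[{"xyz": [0, 0, 0], "twist": [0, 0, 0], "jaw": 0.3}, {"xyz": [0, 0, 0], "twist": [0, 0, 0], "jaw": 0.2}, {"xyz": [0, 0, 0], "twist": [0, 0, 0], "jaw": 0.12}, {"xyz": [0, 0, 0], "twist": [0, 0, 0], "jaw": 0.05}, {"xyz": [0, 0, 0], "twist": [0, 0, 0], "jaw": 0.0}, {"xyz": [0, 0, 0], "twist": [0, 0, 0], "jaw": 0.0}])

```text
clock: 3.47
tcp_pos: [0.4829, 0.3674, 0.0478]
orientation: [0.002, -0.544, 0.839, 0.0]
wrist_force: [0.9, 6.0, 2.9]
finger_gap: 0.0116
```

```bash
python3 - <<'E'
from h import *
go([.4815,.366,.046],246); a=cam("scene"); 
cv2.imwrite("pics/g1.png",cv2.resize(a["color"][90:215,195:365][:,:,::-1],None,fx=4,fy=4,interpolation=cv2.INTER_CUBIC))
E
```

```text
t 3.4667 tcp [0.4829 0.3674 0.0478] F [0.9 6.  2.9] gap 0.01157923757394466
R [[-0.4078, -0.913, 0.003], [-0.913, 0.4079, 0.0027], [-0.0037, -0.0016, -1.0]]
xyz [0.0019 0.0007 0.0017] yaw_x now -114.07 twist z -0.0012 j [ 5.180e-01  4.820e-01 -1.690e-01  9.150e-01  1.000e-03 -2.204e+00]
```

View pics/g1.png

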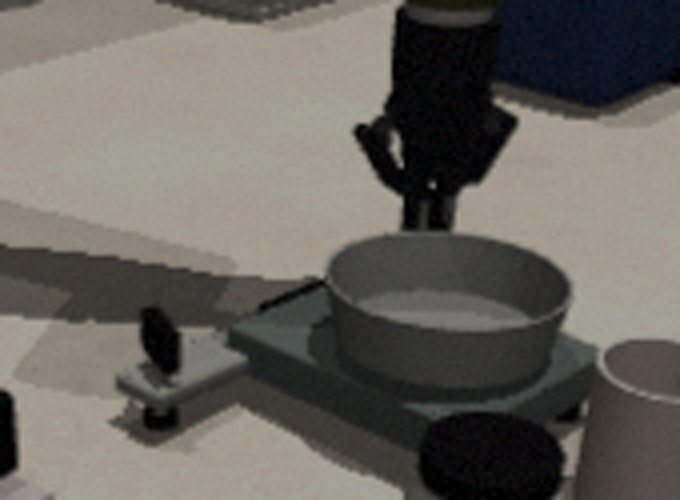

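Emit:
servo_tool(squeeze=30, targets=[{"xyz": [0, 0, -0.0003], "twist": [0, 0, 0.115], "jaw": 0}, {"xyz": [0, 0, -0.0006], "twist": [0, 0, 0.23], "jaw": 0}, {"xyz": [0, 0, -0.0009], "twist": [0, 0, 0.345], "jaw": 0}, {"xyz": [0, 0, -0.0012], "twist": [0, 0, 0.46], "jaw": 0}, {"xyz": [0, 0, -0.0015], "twist": [0, 0, 0.575], "jaw": 0}, {"xyz": [0, 0, -0.0018], "twist": [0, 0, 0.69], "jaw": 0}, {"xyz": [0, 0, -0.0021], "twist": [0, 0, 0.805], "jaw": 0}, {"xyz": [0, 0, -0.0024], "twist": [0, 0, 0.92], "jaw": 0}, {"xyz": [0, 0, -0.0027], "twist": [0, 0, 1.035], "jaw": 0}, {"xyz": [0, 0, -0.003], "twist": [0, 0, 1.15], "jaw": 0}, {"xyz": [0, 0, -0.0033], "twist": [0, 0, 1.265], "jaw": 0}, {"xyz": [0, 0, -0.0034], "twist": [0, 0, 1.375], "jaw": 0}])

```text
clock: 4.52
tcp_pos: [0.4817, 0.3658, 0.0508]
orientation: [0.0, 0.115, 0.993, -0.0]
wrist_force: [-2.2, -0.6, 6.4]
finger_gap: 0.0113
```

Emit:
servo_tool(squeeze=30, targets=[{"xyz": [0, 0, -0.0003], "twist": [0, 0, 0.12], "jaw": 0}, {"xyz": [0, 0, -0.0006], "twist": [0, 0, 0.24], "jaw": 0}, {"xyz": [0, 0, -0.0009], "twist": [0, 0, 0.36], "jaw": 0}, {"xyz": [0, 0, -0.0012], "twist": [0, 0, 0.48], "jaw": 0}, {"xyz": [0, 0, -0.0015], "twist": [0, 0, 0.6], "jaw": 0}, {"xyz": [0, 0, -0.0018], "twist": [0, 0, 0.72], "jaw": 0}, {"xyz": [0, 0, -0.0021], "twist": [0, 0, 0.84], "jaw": 0}, {"xyz": [0, 0, -0.0024], "twist": [0, 0, 0.96], "jaw": 0}, {"xyz": [0, 0, -0.0027], "twist": [0, 0, 1.08], "jaw": 0}, {"xyz": [0, 0, -0.003], "twist": [0, 0, 1.2], "jaw": 0}, {"xyz": [0, 0, -0.0033], "twist": [0, 0, 1.31], "jaw": 0}, {"xyz": [0, 0, -0.0034], "twist": [0, 0, 1.374], "jaw": 0}])

```text
clock: 5.52
tcp_pos: [0.4808, 0.367, 0.0541]
orientation: [-0.001, 0.718, 0.696, 0.0]
wrist_force: [-4.0, 3.9, 4.9]
finger_gap: 0.0114
```

Emit:
servo_tool(targets=[{"xyz": [0, 0, 0], "twist": [0, 0, 0], "jaw": 0}, {"xyz": [0, 0, 0], "twist": [0, 0, 0], "jaw": 0}])

```text
clock: 5.68
tcp_pos: [0.4808, 0.367, 0.0541]
orientation: [-0.001, 0.717, 0.697, 0.0]
wrist_force: [-3.3, 3.5, 4.4]
finger_gap: 0.0116
```

```bash
python3 -c "
from h import *
go([.4815,.366,.2],88.45)"
```

```text
t 5.6833 tcp [0.4808 0.367  0.0541] F [-3.3  3.5  4.4] gap 0.01157935453256924
R [[0.0271, 0.9996, -0.0008], [0.9996, -0.0271, 0.0019], [0.0019, -0.0008, -1.0]]
xyz [-0.0007  0.0006 -0.1459] yaw_x now 88.45 twist z -0.0001 j [ 0.518  0.475 -0.163  0.932  0.002  0.545]
```

Emit:
servo_tool(targets=[{"xyz": [0, 0, 0], "twist": [0, 0, 0], "jaw": 0.3}, {"xyz": [0, 0, 0], "twist": [0, 0, 0], "jaw": 0.5}, {"xyz": [0, 0, 0], "twist": [0, 0, 0], "jaw": 0.5}, {"xyz": [0, 0, -0.025], "twist": [0, 0, 0], "jaw": 0.5}, {"xyz": [0, 0, -0.06], "twist": [0, 0, 0], "jaw": 0.5}, {"xyz": [0, 0, -0.09], "twist": [0, 0, 0], "jaw": 0.5}])

```text
clock: 6.18
tcp_pos: [0.4811, 0.3652, 0.1435]
orientation: [-0.0, 0.717, 0.697, -0.001]
wrist_force: [1.9, 0.3, 0.6]
finger_gap: 0.0425
```

Emit:
servo_tool(targets=[{"xyz": [-0.04, 0, 0], "twist": [0, 0, 0.1], "jaw": 0.5}, {"xyz": [-0.08, 0, 0], "twist": [0, 0, 0.2], "jaw": 0.5}, {"xyz": [-0.12, 0, 0], "twist": [0, 0, 0.3], "jaw": 0.5}, {"xyz": [-0.16, 0, 0], "twist": [0, 0, 0.406], "jaw": 0.5}, {"xyz": [-0.2, 0, 0], "twist": [0, 0, 0.406], "jaw": 0.5}, {"xyz": [-0.24, 0, 0], "twist": [0, 0, 0.406], "jaw": 0.5}, {"xyz": [-0.28, 0.0006, 0], "twist": [0, 0, 0.406], "jaw": 0.5}, {"xyz": [-0.28, 0.0006, 0], "twist": [0, 0, 0.406], "jaw": 0.5}, {"xyz": [-0.28, 0.0006, 0], "twist": [0, 0, 0.406], "jaw": 0.5}])

```text
clock: 6.93
tcp_pos: [0.4743, 0.0837, 0.1431]
orientation: [0.0, 0.844, 0.536, -0.0]
wrist_force: [0.6, 1.2, 0.1]
finger_gap: 0.0427
```

```bash
python3 - <<'E'
from meas import *
b=cam("top","t1.png");P=pts(b)
knobs(b,dict(L=(108,135,218,248)),dict(L=.07))
sub=np.zeros((384,512),bool); sub[150:245,130:220]=1
m=sub&(P[...,2]>.09)&(P[...,2]<.115)&(P[...,0]>.5); print("rim",cv2.minEnclosingCircle((P[m][:,:2]*1000).astype(np.float32)),m.sum())
go([.4738,.0875,.049],65.2)
I=np.clip(b["color"][:,:,::-1]*2.2,0,255).astype(np.uint8)
cv2.imwrite("pics/c3.png",cv2.resize(I[145:255,105:240],None,fx=5,fy=5,interpolation=cv2.INTER_CUBIC))
E
```

```text
L n 108 mean [0.4813 0.3626 0.07  ] rect ((481.3397521972656, 362.2635192871094), (18.46991729736328, 40.566932678222656), 86.25728607177734) pca deg 177.4400766646175
rim ((599.9107666015625, 224.503173828125), 79.51695251464844) 455
t 6.9833 tcp [0.4744 0.0851 0.1431] F [-0.5  0.3 -0.4] gap 0.04266644384651944
R [[0.423, 0.9061, -0.0003], [0.9061, -0.423, 0.0002], [0.0, -0.0003, -1.0]]
xyz [ 0.0019 -0.0015  0.0941] yaw_x now 64.98 twist z -0.0039 j [ 0.011  0.182 -0.348  1.04   0.     0.447]
```

View pics/c3.png

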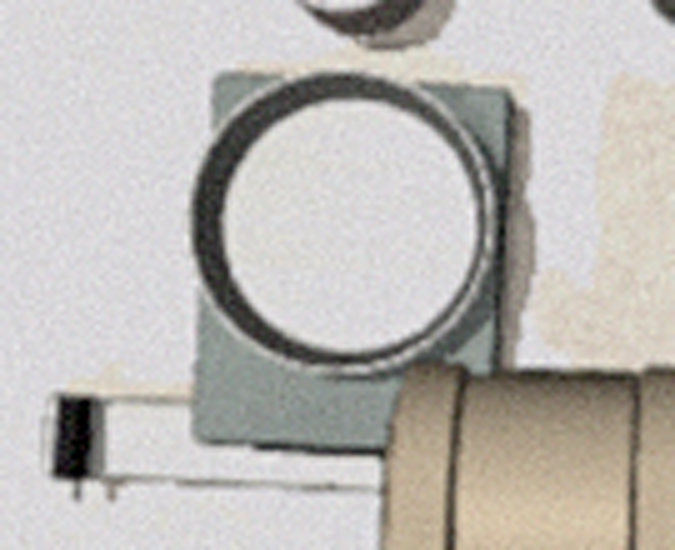

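c3: the left knob at (77,437) now has its nose to the front, at (77,492). Next is the right knob.

Emit:
servo_tool(squeeze=30, targets=[{"xyz": [0.001, -0.001, 0.03], "twist": [0, 0, 0], "jaw": 0.5}, {"xyz": [0.001, -0.001, 0.055], "twist": [0, 0, 0], "jaw": 0.5}, {"xyz": [0.001, -0.001, 0.075], "twist": [0, 0, 0], "jaw": 0.5}, {"xyz": [0.001, -0.001, 0.088], "twist": [0, 0, 0], "jaw": 0.5}, {"xyz": [0.001, -0.001, 0.093], "twist": [0, 0, 0], "jaw": 0.5}, {"xyz": [0.001, -0.001, 0.093], "twist": [0, 0, 0], "jaw": 0.3}, {"xyz": [0.001, -0.001, 0.093], "twist": [0, 0, 0], "jaw": 0.2}, {"xyz": [0.001, -0.001, 0.093], "twist": [0, 0, 0], "jaw": 0.1}, {"xyz": [0.001, -0.001, 0.093], "twist": [0, 0, 0], "jaw": 0}, {"xyz": [0.001, -0.001, 0.093], "twist": [0, 0, 0], "jaw": 0}, {"xyz": [0.001, -0.001, 0.093], "twist": [0, 0, 0], "jaw": 0}])

```text
clock: 7.9
tcp_pos: [0.4745, 0.088, 0.0509]
orientation: [-0.0, 0.843, 0.539, 0.001]
wrist_force: [-1.4, 2.8, 2.6]
finger_gap: 0.0116
```

```bash
python3 -c "
from h import *
go([.4738,.0865,.049],88.45)"
```

```text
t 7.9 tcp [0.4745 0.088  0.0509] F [-1.4  2.8  2.6] gap 0.011597238460985535
R [[0.4199, 0.9076, 0.0015], [0.9076, -0.4199, 0.0011], [0.0016, 0.0009, -1.0]]
xyz [-0.0017 -0.      0.0019] yaw_x now 65.17 twist z -0.4063 j [ 0.016  0.272 -0.485  0.812  0.001  0.45 ]
```

Emit:
servo_tool(squeeze=30, targets=[{"xyz": [0, 0, 0.0003], "twist": [0, 0, -0.1], "jaw": 0}, {"xyz": [0, 0, 0.0006], "twist": [0, 0, -0.2], "jaw": 0}, {"xyz": [0, 0, 0.0008], "twist": [0, 0, -0.3], "jaw": 0}, {"xyz": [0, 0, 0.001], "twist": [0, 0, -0.38], "jaw": 0}, {"xyz": [0, 0, 0.001], "twist": [0, 0, -0.408], "jaw": 0}, {"xyz": [0, 0, 0.001], "twist": [0, 0, -0.408], "jaw": 0}, {"xyz": [0, 0, 0.001], "twist": [0, 0, -0.408], "jaw": 0}])

```text
clock: 8.48
tcp_pos: [0.4742, 0.087, 0.0499]
orientation: [0.001, 0.717, 0.697, 0.0]
wrist_force: [-2.2, -1.6, 6.2]
finger_gap: 0.0114
```

Emit:
servo_tool(targets=[{"xyz": [0, 0, 0], "twist": [0, 0, 0], "jaw": 0.3}, {"xyz": [0, 0, 0], "twist": [0, 0, 0], "jaw": 0.5}, {"xyz": [0, 0, 0], "twist": [0, 0, 0], "jaw": 0.5}, {"xyz": [0, 0, -0.025], "twist": [0, 0, 0], "jaw": 0.5}, {"xyz": [0, 0, -0.06], "twist": [0, 0, 0], "jaw": 0.5}, {"xyz": [0, 0, -0.1], "twist": [0, 0, 0], "jaw": 0.5}, {"xyz": [0, 0, -0.13], "twist": [0, 0, 0], "jaw": 0.5}])

```text
clock: 9.07
tcp_pos: [0.4743, 0.0875, 0.1816]
orientation: [0.0, 0.716, 0.698, 0.001]
wrist_force: [1.3, 0.4, 0.5]
finger_gap: 0.0426
```

Emit:
servo_tool(targets=[{"xyz": [-0.04, 0, 0], "twist": [0, 0, 0], "jaw": 0.8}, {"xyz": [-0.08, 0, 0], "twist": [0, 0, 0], "jaw": 0.8}, {"xyz": [-0.12, -0.01, 0], "twist": [0, 0, 0], "jaw": 0.8}, {"xyz": [-0.16, -0.03, 0], "twist": [0, 0, 0], "jaw": 0.8}, {"xyz": [-0.2, -0.06, 0], "twist": [0, 0, 0], "jaw": 0.8}, {"xyz": [-0.22, -0.08, 0], "twist": [0, 0, 0], "jaw": 0.8}])

```text
clock: 9.57
tcp_pos: [0.3878, -0.1323, 0.179]
orientation: [0.001, 0.716, 0.698, 0.0]
wrist_force: [-0.1, -0.7, -0.3]
finger_gap: 0.0683
```

```bash
python3 - <<'E'
from meas import *
b=cam("top");P=pts(b);a=cam("scene")
knobs(b,dict(L=(108,135,218,248),R=(212,240,222,252)),dict(L=.07,R=.07))
# plane fits: body+bar heights
sub=np.zeros((384,512),bool); sub[205:255,100:245]=1
z=P[...,2]; 
for n,c in (("bar",(sub&(z>.024)&(z<.044))),):
    q=P[c]
    for nm,s in (("L",q[:,1]>.32),("mid",(q[:,1]<.14)&(q[:,1]>.1)),("R",(q[:,1]<.08))): print(n,nm,q[s].mean(0).round(4),np.median(q[s][:,2]).round(4),s.sum())
sub=np.zeros((384,512),bool); sub[150:245,130:220]=1
m=sub&(z>.09)&(z<.115); A=np.c_[P[m][:,:2],np.ones(m.sum())];print("rim plane",np.linalg.lstsq(A,P[m][:,2],rcond=None)[0],cv2.minEnclosingCircle((P[m][:,:2]*1000).astype(np.float32)))
hsv=cv2.cvtColor(b["color"],cv2.COLOR_RGB2HSV)
m=sub&(z>.04)&(z<.066)&(hsv[...,1]>25); A=np.c_[P[m][:,:2],np.ones(m.sum())];print("body plane",np.linalg.lstsq(A,P[m][:,2],rcond=None)[0],m.sum())
st()
I=np.clip(b["color"][:,:,::-1]*2.2,0,255).astype(np.uint8)
A=cv2.resize(I[215:260,105:245],None,fx=5,fy=5,interpolation=cv2.INTER_CUBIC)
S=cv2.resize(a["color"][135:205,215:355][:,:,::-1],None,fx=5,fy=5,interpolation=cv2.INTER_CUBIC)
cv2.imwrite("pics/c4.png",np.vstack([A,S]))
E
```

```text
L n 109 mean [0.4817 0.3624 0.07  ] rect ((481.79425048828125, 361.7039794921875), (18.70353126525879, 41.80411148071289), 87.45266723632812) pca deg 176.43310653543114
R n 69 mean [0.4753 0.0851 0.07  ] rect ((475.4200134277344, 85.16028594970703), (39.590152740478516, 10.573362350463867), 1.8230466842651367) pca deg 176.65179415412135
bar L [0.4825 0.3463 0.0365] 0.0367 295
bar mid [0.4773 0.1201 0.0367] 0.037 241
bar R [0.477  0.0725 0.0365] 0.0366 88
rim plane [-0.0079724  -0.01249285  0.10703094] ((599.9985961914062, 224.13058471679688), 79.73279571533203)
body plane [-0.00074676  0.04825409  0.04368009] 114
t 9.6667 tcp [ 0.3852 -0.1337  0.1789] F [-0.2  1.  -0.3] gap 0.06833927783558788
R [[0.034, 0.9994, -0.0016], [0.9994, -0.034, -0.0007], [-0.0007, -0.0016, -1.0]]
```

View pics/c4.png

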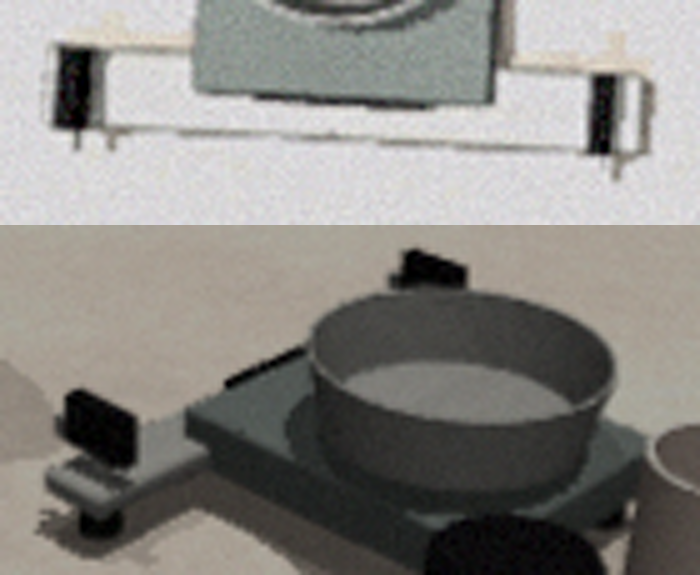

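c4: both noses point to the front, at (77,140) and (615,170). The bar is 36.7 mm high on the left and 36.6 mm on the right, so the scale is level. Next I'll grasp the scoop.

```bash
cat >> meas.py <<'E'
def scoop(b,a):
    P=pts(b);Q=pts(a)
    z=P[...,2]; m=(z>.115)&(z<.145)&(abs(P[...,0]-.55)<.09)&(abs(P[...,1]+.11)<.09)&(b["color"].max(-1)<60)
    r=rect(P[m]); print("grip top",r,P[m].mean(0).round(4),m.sum())
    m=(Q[...,2]>.09)&(Q[...,2]<.128)&(abs(Q[...,0]-.55)<.09)&(abs(Q[...,1]+.11)<.09)&(a["color"].max(-1)<40)
    print("grip scene mean",Q[m].mean(0).round(4),Q[m].max(0).round(4),m.sum())
    w=(z>.025)&(z<.05)&(abs(P[...,0]-.55)<.07)&(abs(P[...,1]+.11)<.07); print("walls",rect(P[w]))
E
python3 - <<'E'
from meas import *
b=cam("top");a=cam("scene");P=pts(b)
scoop(b,a)
C=b["color"]; d=(C.max(-1)<45); 
# bin rim inner/outer
z=P[...,2]; m=(z>.043)&(z<.06)&(abs(P[...,1]+.27)<.07)&(abs(P[...,0]-.556)<.15); q=P[m]; print("bin",rect(q),np.median(q[:,2]))
Q=pts(a); m=(Q[...,2]>.046)&(Q[...,2]<.056)&(abs(Q[...,1]+.27)<.07)&(abs(Q[...,0]-.556)<.15); print("bin scene",rect(Q[m]))
go([.5495,-.1107,.16],5.3)
for n,(u,v,zz) in dict(jar=(248,130,.13),mug=(175,132,.095),carton=(313,135,.09)).items(): print(n,ray(b,u,v,zz).round(3))
E
```

```text
grip top ((548.2756958007812, -110.88248443603516), (12.808149337768555, 35.495670318603516), 1.8249131441116333) [ 0.5482 -0.1108  0.1295] 83
grip scene mean [ 0.5556 -0.1167  0.1113] [ 0.5606 -0.0963  0.128 ] 296
walls ((547.0286254882812, -111.57610321044922), (71.88809967041016, 80.85140228271484), 5.52128791809082)
bin ((556.5376586914062, -273.8476257324219), (247.87570190429688, 102.39582061767578), 2.7235541343688965) 0.05030328210539059
bin scene ((558.100341796875, -274.3103332519531), (249.6826629638672, 100.52284240722656), 2.906975507736206)
t 9.7667 tcp [ 0.3879 -0.1313  0.1792] F [ 0.8  0.1 -0.3] gap 0.06842441451972468
R [[0.0296, 0.9996, 0.0007], [0.9996, -0.0296, 0.0001], [0.0002, 0.0007, -1.0]]
xyz [0.0254 0.1609 0.0193] yaw_x now 88.3 twist z 1.4487 j [-0.523  0.019 -0.441  1.111  0.    -0.494]
jar [0.753 0.033 0.13 ]
mug [0.748 0.224 0.095]
carton [ 0.753 -0.14   0.09 ]
```

Emit:
servo_tool(targets=[{"xyz": [0, 0.03, 0], "twist": [0, 0, 0.121], "jaw": 0.6}, {"xyz": [0, 0.06, 0], "twist": [0, 0, 0.242], "jaw": 0.6}, {"xyz": [0.01, 0.09, 0], "twist": [0, 0, 0.363], "jaw": 0.6}, {"xyz": [0.02, 0.12, 0], "twist": [0, 0, 0.484], "jaw": 0.6}, {"xyz": [0.0255, 0.15, 0], "twist": [0, 0, 0.605], "jaw": 0.6}, {"xyz": [0.0255, 0.162, 0], "twist": [0, 0, 0.726], "jaw": 0.6}, {"xyz": [0.0255, 0.162, 0], "twist": [0, 0, 0.847], "jaw": 0.6}, {"xyz": [0.0255, 0.162, 0], "twist": [0, 0, 0.968], "jaw": 0.6}, {"xyz": [0.0255, 0.162, 0], "twist": [0, 0, 1.089], "jaw": 0.6}, {"xyz": [0.0255, 0.162, 0], "twist": [0, 0, 1.21], "jaw": 0.6}, {"xyz": [0.0255, 0.162, 0], "twist": [0, 0, 1.331], "jaw": 0.6}, {"xyz": [0.0255, 0.162, 0], "twist": [0, 0, 1.452], "jaw": 0.6}])

```text
clock: 10.77
tcp_pos: [0.552, -0.1069, 0.1787]
orientation: [-0.0, 0.999, 0.045, 0.0]
wrist_force: [0.1, 0.3, -0.0]
finger_gap: 0.0512
```

```bash
python3 -c "
from h import *
go([.550,-.111,.094],5.3)"
```

```text
t 10.7667 tcp [ 0.552  -0.1069  0.1787] F [ 0.1  0.3 -0. ] gap 0.05119656755457203
R [[0.9959, 0.09, 0.0], [0.09, -0.9959, 0.0005], [0.0001, -0.0005, -1.0]]
xyz [-0.0023  0.0039  0.0847] yaw_x now 5.16 twist z -0.0024 j [-0.334  0.309 -0.09   1.172  0.     1.146]
```

Emit:
servo_tool(squeeze=60, targets=[{"xyz": [0, 0, 0.03], "twist": [0, 0, 0], "jaw": 0.6}, {"xyz": [0, 0, 0.055], "twist": [0, 0, 0], "jaw": 0.6}, {"xyz": [0, 0, 0.075], "twist": [0, 0, 0], "jaw": 0.6}, {"xyz": [0, 0, 0.085], "twist": [0, 0, 0], "jaw": 0.6}, {"xyz": [0, 0, 0.085], "twist": [0, 0, 0], "jaw": 0.6}, {"xyz": [0, 0, 0.085], "twist": [0, 0, 0], "jaw": 0.4}, {"xyz": [0, 0, 0.085], "twist": [0, 0, 0], "jaw": 0.3}, {"xyz": [0, 0, 0.085], "twist": [0, 0, 0], "jaw": 0.2}, {"xyz": [0, 0, 0.085], "twist": [0, 0, 0], "jaw": 0.1}, {"xyz": [0, 0, 0.085], "twist": [0, 0, 0], "jaw": 0}, {"xyz": [0, 0, 0.085], "twist": [0, 0, 0], "jaw": 0}, {"xyz": [0, 0, 0.085], "twist": [0, 0, 0], "jaw": 0}])

```text
clock: 11.77
tcp_pos: [0.5517, -0.1094, 0.0952]
orientation: [0.0, 0.999, 0.046, 0.001]
wrist_force: [-0.9, -0.0, 6.4]
finger_gap: 0.0155
```

```bash
python3 - <<'E'
from meas import *
go([.550,-.111,.094],5.3); a=cam("scene")
cv2.imwrite("pics/g2.png",cv2.resize(a["color"][140:270,100:280][:,:,::-1],None,fx=4,fy=4,interpolation=cv2.INTER_CUBIC))
E
```

```text
t 11.7667 tcp [ 0.5517 -0.1094  0.0952] F [-0.9 -0.   6.4] gap 0.015521479573388544
R [[0.9957, 0.0926, 0.0023], [0.0926, -0.9957, -0.0005], [0.0022, 0.0007, -1.0]]
xyz [-0.0019  0.0014  0.0012] yaw_x now 5.31 twist z 0.0003 j [-0.339  0.364 -0.226  0.978  0.     1.139]
```

View pics/g2.png

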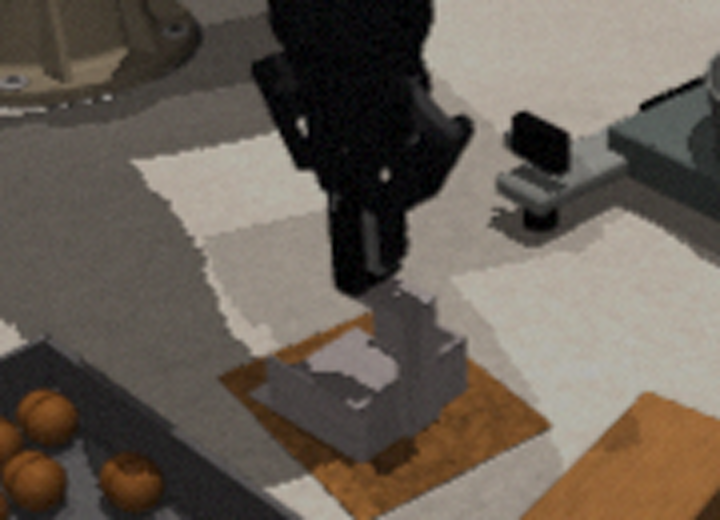

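Grasp good: the gap is 15.5 mm and the pads are on the grip, above the neck. I'll write a waypoint helper and lift the scoop over to the bin.

```bash
cat > plan.py <<'E'
from h import *
LIP=np.array([-.058,0.0,.0922])   # lip in tool frame (tool x = scoop x)
BIN=np.array([.5570,-.2740]);BY=np.radians(2.75)
def binp(x,y=0): c,s=np.cos(BY),np.sin(BY); return BIN+[c*x-s*y,s*x+c*y]
def rot(yaw,up):   # tool rotation; up = lip-up deg
    return (R.from_euler("z",yaw,degrees=True)*R.from_euler("y",up,degrees=True)*R.from_euler("x",180,degrees=True))
def wp(lip,yaw,up,piv=LIP):
    r=rot(yaw,up); return np.array(lip)-r.apply(piv), r
def rows(wps,note=""):
    s,m=st(); p0=np.array(s["tcp_pos"]); r0=R.from_matrix(m)
    print("lip now",(p0+m@LIP).round(4),"j",np.round(s["joint_pos"],2))
    for p,r in wps: print("xyz",(m.T@(p-p0)).round(4).tolist(),"twist",(r0.inv()*r).as_rotvec().round(3).tolist(),"tcp",p.round(3))
E
python3 - <<'E'
from plan import *
rows([wp([.4945,-.115,.13],5.3,0),wp([*binp(.021),.13],2.75,0),wp([*binp(.021),.06],2.75,0),wp([*binp(.021),.006],2.75,0)])
E
```

```text
t 11.8167 tcp [ 0.5517 -0.1094  0.0952] F [-0.2 -0.6  6.1] gap 0.015321254755475768
R [[0.9957, 0.0926, 0.0023], [0.0926, -0.9957, -0.0005], [0.0022, 0.0007, -1.0]]
lip now [ 0.4942 -0.1148  0.0029] j [-0.34  0.36 -0.23  0.98  0.    1.14]
xyz [0.0008, 0.0004, -0.127] twist [0.001, -0.002, 0.0] tcp [ 0.552 -0.11   0.222]
xyz [0.0692, 0.168, -0.1267] twist [0.001, -0.002, 0.045] tcp [ 0.636 -0.27   0.222]
xyz [0.069, 0.168, -0.0567] twist [0.001, -0.002, 0.045] tcp [ 0.636 -0.27   0.152]
xyz [0.0689, 0.1679, -0.0027] twist [0.001, -0.002, 0.045] tcp [ 0.636 -0.27   0.098]
```

Emit:
servo_tool(targets=[{"xyz": [0, 0, -0.02], "twist": [0, 0, 0], "jaw": 0}, {"xyz": [0, 0, -0.05], "twist": [0, 0, 0], "jaw": 0}, {"xyz": [0, 0, -0.085], "twist": [0, 0, 0], "jaw": 0}, {"xyz": [0, 0.01, -0.115], "twist": [0, 0, 0], "jaw": 0}, {"xyz": [0.015, 0.04, -0.127], "twist": [0, 0, 0.01], "jaw": 0}, {"xyz": [0.03, 0.075, -0.127], "twist": [0, 0, 0.02], "jaw": 0}, {"xyz": [0.045, 0.11, -0.127], "twist": [0, 0, 0.03], "jaw": 0}, {"xyz": [0.06, 0.14, -0.127], "twist": [0, 0, 0.04], "jaw": 0}, {"xyz": [0.067, 0.16, -0.127], "twist": [0, 0, 0.045], "jaw": 0}, {"xyz": [0.069, 0.168, -0.127], "twist": [0, 0, 0.045], "jaw": 0}, {"xyz": [0.069, 0.168, -0.127], "twist": [0, 0, 0.045], "jaw": 0}, {"xyz": [0.069, 0.168, -0.127], "twist": [0, 0, 0.045], "jaw": 0}])

```text
clock: 12.82
tcp_pos: [0.6345, -0.2694, 0.2201]
orientation: [-0.001, 1.0, 0.024, -0.001]
wrist_force: [-0.2, 0.7, -1.4]
finger_gap: 0.0154
```

```bash
python3 - <<'E'
from plan import *
rows([wp([*binp(.021),.06],2.75,0),wp([*binp(.021),.006],2.75,0)])
a=cam("scene");b=cam("top");Q=pts(a);P=pts(b)
# scoop points seen in scene camera: near scoop, below grip
s,m=env.get_state(),None
t=np.array(s["tcp_pos"])
for nm,X,C in(("scene",Q,a),("top",P,b)):
    k=(X[...,2]>.12)&(X[...,2]<.175)&(abs(X[...,0]-t[0]+.01)<.08)&(abs(X[...,1]-t[1])<.06)&(C["color"].max(-1)>45)
    q=X[k]; print(nm,k.sum(),q.min(0).round(4) if k.any() else 0,q.max(0).round(4) if k.any() else 0, rect(q) if 0 else cv2.minAreaRect((q[:,:2]*1000).astype(np.float32)) if k.any() else 0)
    print(np.percentile(q,[2,98],axis=0).round(4))
S=cv2.resize(a["color"][170:330,60:260][:,:,::-1],None,fx=2,fy=2,interpolation=cv2.INTER_CUBIC)
T=cv2.resize(np.clip(b["color"][160:265,305:390][:,:,::-1]*2.2,0,255).astype(np.uint8),None,fx=3.05,fy=3.05,interpolation=cv2.INTER_CUBIC)[:320]
cv2.imwrite("pics/g3.png",np.hstack([S,T]))
E
```

```text
t 12.8167 tcp [ 0.6345 -0.2694  0.2201] F [-0.2  0.7 -1.4] gap 0.015417585328439513
R [[0.9989, 0.0475, -0.0018], [0.0476, -0.9989, 0.0016], [-0.0018, -0.0017, -1.0]]
lip now [ 0.5764 -0.272   0.128 ] j [-0.52  0.55  0.39  1.41  0.    1.01]
xyz [0.0015, 0.001, 0.0679] twist [-0.002, 0.002, -0.0] tcp [ 0.636 -0.27   0.152]
xyz [0.0016, 0.0011, 0.1219] twist [-0.002, 0.002, -0.0] tcp [ 0.636 -0.27   0.098]
scene 2094 [ 0.5736 -0.314   0.1259] [ 0.6717 -0.2296  0.1747] ((623.6365966796875, -272.1944580078125), (96.61524200439453, 81.37106323242188), 2.960378885269165)
[[ 0.5787 -0.3129  0.1278]
 [ 0.6709 -0.2325  0.1706]]
top 706 [ 0.5734 -0.3126  0.1252] [ 0.6686 -0.2296  0.171 ] ((622.4813232421875, -269.9830017089844), (93.52203369140625, 79.44287872314453), 3.6257200241088867)
[[ 0.5769 -0.3027  0.1274]
 [ 0.6619 -0.2318  0.1677]]
```

View pics/g3.png

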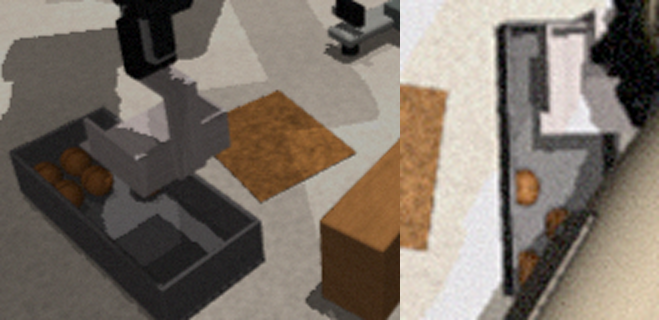

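g3: the scoop is over the free end of the bin, level and with its lip toward the nuts. The nearest nut is at crop (527,187), clear of the lip.

```bash
sed -i 's/^LIP=.*/LIP=np.array([-.056,0.0015,.0922])/' plan.py; python3 - <<'E'
from plan import *
rows([wp([*binp(.020),.06],2.75,0),wp([*binp(.020),.006],2.75,0),wp([*binp(.020),.0045],2.75,0)]+[wp([*binp(x),.0045],2.75,0) for x in(-.03,-.08,-.116)])
E
```

```text
t 12.9167 tcp [ 0.6346 -0.2684  0.2211] F [ 1.4  0.6 -1.4] gap 0.015380259082368272
R [[0.9988, 0.049, -0.0009], [0.049, -0.9988, 0.001], [-0.0008, -0.001, -1.0]]
lip now [ 0.5786 -0.2726  0.1289] j [-0.52  0.55  0.39  1.41  0.    1.01]
xyz [-0.0017, 0.0004, 0.0689] twist [-0.001, 0.001, 0.001] tcp [ 0.633 -0.269  0.152]
xyz [-0.0017, 0.0005, 0.1229] twist [-0.001, 0.001, 0.001] tcp [ 0.633 -0.269  0.098]
xyz [-0.0017, 0.0005, 0.1244] twist [-0.001, 0.001, 0.001] tcp [ 0.633 -0.269  0.097]
xyz [-0.0517, 0.0004, 0.1244] twist [-0.001, 0.001, 0.001] tcp [ 0.583 -0.271  0.097]
xyz [-0.1017, 0.0004, 0.1244] twist [-0.001, 0.001, 0.001] tcp [ 0.533 -0.274  0.097]
xyz [-0.1377, 0.0003, 0.1245] twist [-0.001, 0.001, 0.001] tcp [ 0.497 -0.275  0.097]
```

Emit:
servo_tool(targets=[{"xyz": [-0.0017, 0.0005, 0.02], "twist": [0, 0, 0], "jaw": 0}, {"xyz": [-0.0017, 0.0005, 0.045], "twist": [0, 0, 0], "jaw": 0}, {"xyz": [-0.0017, 0.0005, 0.07], "twist": [0, 0, 0], "jaw": 0}, {"xyz": [-0.0017, 0.0005, 0.09], "twist": [0, 0, 0], "jaw": 0}, {"xyz": [-0.0017, 0.0005, 0.105], "twist": [0, 0, 0], "jaw": 0}, {"xyz": [-0.0017, 0.0005, 0.115], "twist": [0, 0, 0], "jaw": 0}, {"xyz": [-0.0017, 0.0005, 0.121], "twist": [0, 0, 0], "jaw": 0}, {"xyz": [-0.0017, 0.0005, 0.124], "twist": [0, 0, 0], "jaw": 0}, {"xyz": [-0.0017, 0.0005, 0.124], "twist": [0, 0, 0], "jaw": 0}])

```text
clock: 13.67
tcp_pos: [0.6337, -0.27, 0.098]
orientation: [0.0, 1.0, 0.024, 0.0]
wrist_force: [0.4, 0.5, -1.7]
finger_gap: 0.0153
```

```bash
python3 - <<'E'
from plan import *
rows([wp([*binp(x),.0045],2.75,0) for x in(-.03,-.08,-.116)])
E
```

```text
t 13.6667 tcp [ 0.6337 -0.27    0.098 ] F [ 0.4  0.5 -1.7] gap 0.015330205871197334
R [[0.9988, 0.0486, 0.0008], [0.0486, -0.9988, -0.0002], [0.0008, 0.0003, -1.0]]
lip now [ 0.5779 -0.2742  0.0058] j [-0.52  0.59  0.15  1.13  0.    1.  ]
xyz [-0.0508, -0.0012, 0.0013] twist [0.0, -0.001, 0.001] tcp [ 0.583 -0.271  0.097]
xyz [-0.1008, -0.0012, 0.0012] twist [0.0, -0.001, 0.001] tcp [ 0.533 -0.274  0.097]
xyz [-0.1368, -0.0012, 0.0012] twist [0.0, -0.001, 0.001] tcp [ 0.497 -0.275  0.097]
```

Emit:
servo_tool(targets=[{"xyz": [0, -0.001, 0.0015], "twist": [0, 0, 0], "jaw": 0}, {"xyz": [-0.005, -0.001, 0.0025], "twist": [0, 0, 0], "jaw": 0}, {"xyz": [-0.012, -0.001, 0.0025], "twist": [0, 0, 0], "jaw": 0}, {"xyz": [-0.019, -0.001, 0.0025], "twist": [0, 0, 0], "jaw": 0}, {"xyz": [-0.026, -0.001, 0.0025], "twist": [0, 0, 0], "jaw": 0}, {"xyz": [-0.033, -0.001, 0.0025], "twist": [0, 0, 0], "jaw": 0}, {"xyz": [-0.04, -0.001, 0.0025], "twist": [0, 0, 0], "jaw": 0}, {"xyz": [-0.047, -0.001, 0.0025], "twist": [0, 0, 0], "jaw": 0}, {"xyz": [-0.054, -0.001, 0.0025], "twist": [0, 0, 0], "jaw": 0}, {"xyz": [-0.061, -0.001, 0.0025], "twist": [0, 0, 0], "jaw": 0}, {"xyz": [-0.068, -0.001, 0.0025], "twist": [0, 0, 0], "jaw": 0}, {"xyz": [-0.075, -0.001, 0.0025], "twist": [0, 0, 0], "jaw": 0}])

```text
clock: 14.67
tcp_pos: [0.5607, -0.2744, 0.0973]
orientation: [0.002, 1.0, 0.024, 0.003]
wrist_force: [3.6, -1.0, 6.0]
finger_gap: 0.0154
```

Emit:
servo_tool(targets=[{"xyz": [-0.007, 0, 0], "twist": [0, 0, 0], "jaw": 0}, {"xyz": [-0.014, 0, 0], "twist": [0, 0, 0], "jaw": 0}, {"xyz": [-0.02, 0, 0], "twist": [0, 0, 0], "jaw": 0}, {"xyz": [-0.026, 0, 0], "twist": [0, 0, 0], "jaw": 0}, {"xyz": [-0.032, 0, 0], "twist": [0, 0, 0], "jaw": 0}, {"xyz": [-0.038, 0, 0], "twist": [0, 0, 0], "jaw": 0}, {"xyz": [-0.044, 0, 0], "twist": [0, 0, 0], "jaw": 0}, {"xyz": [-0.05, 0, 0], "twist": [0, 0, 0], "jaw": 0}, {"xyz": [-0.055, 0, 0], "twist": [0, 0, 0], "jaw": 0}, {"xyz": [-0.058, 0, 0], "twist": [0, 0, 0], "jaw": 0}])

```text
clock: 15.5
tcp_pos: [0.5034, -0.2776, 0.0975]
orientation: [0.002, 1.0, 0.024, 0.004]
wrist_force: [7.1, -0.8, 6.2]
finger_gap: 0.0153
```

```bash
python3 - <<'E'
from plan import *
rows([wp([*binp(x),.0045],2.75,0) for x in(-.116,-.118)])
a=cam("scene");S=cv2.resize(np.clip(a["color"][200:330,50:200][:,:,::-1]*1.5,0,255).astype(np.uint8),None,fx=4,fy=4,interpolation=cv2.INTER_CUBIC);cv2.imwrite("pics/g4.png",S)
E
```

```text
t 15.5 tcp [ 0.5034 -0.2776  0.0975] F [ 7.1 -0.8  6.2] gap 0.01532841442356961
R [[0.9988, 0.0478, 0.0081], [0.0478, -0.9988, -0.0036], [0.0079, 0.004, -1.0]]
lip now [ 0.4483 -0.2821  0.0049] j [-0.64  0.38 -0.2   0.99  0.    0.88]
xyz [-0.0063, -0.0025, 0.0008] twist [0.004, -0.008, -0.0] tcp [ 0.497 -0.275  0.097]
xyz [-0.0083, -0.0025, 0.0007] twist [0.004, -0.008, -0.0] tcp [ 0.495 -0.275  0.097]
```

View pics/g4.png

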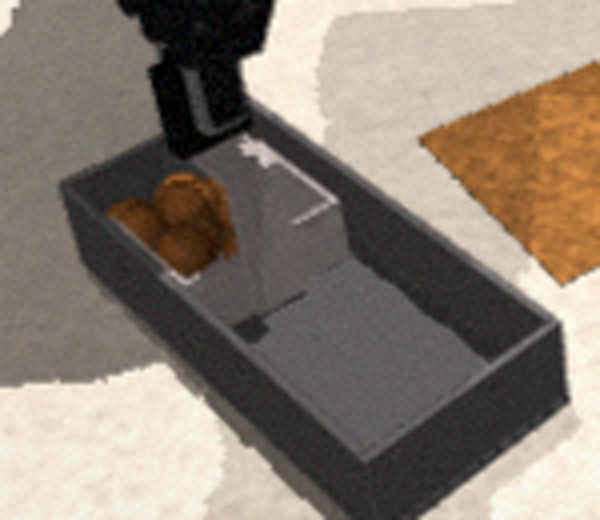

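Emit:
servo_tool(targets=[{"xyz": [-0.002, -0.001, 0], "twist": [0, 0, 0], "jaw": 0}, {"xyz": [-0.005, -0.001, 0], "twist": [0, 0, 0], "jaw": 0}, {"xyz": [-0.008, -0.001, 0], "twist": [0, 0, 0], "jaw": 0}, {"xyz": [-0.008, -0.001, 0], "twist": [0, 0, 0], "jaw": 0}])

```text
clock: 15.88
tcp_pos: [0.4998, -0.2772, 0.0987]
orientation: [0.002, 1.0, 0.024, 0.009]
wrist_force: [14.5, 1.5, 4.4]
finger_gap: 0.0157
```

```bash
python3 - <<'E'
from plan import *
s,m=st(); back=np.array(s["tcp_pos"])+m@(LIP+[.088,0,0]); 
cur=np.degrees(np.arctan2(m[1,0],m[0,0]))
B=LIP+np.array([.088,0,0])
rows([wp(back+[0.001*i/2,0,.002*i/4],cur,i*3.5,B) for i in range(1,9)]+[wp(back+[.006,0,.1],cur,28,B),wp(back+[.006,0,.17],cur,28,B)])
E
```

```text
t 15.8833 tcp [ 0.4998 -0.2772  0.0987] F [14.5  1.5  4.4] gap 0.015700043979554292
R [[0.9987, 0.0484, 0.0174], [0.0485, -0.9988, -0.0035], [0.0172, 0.0043, -0.9998]]
t 15.8833 tcp [ 0.4998 -0.2772  0.0987] F [14.5  1.5  4.4] gap 0.015700043979554292
R [[0.9987, 0.0484, 0.0174], [0.0485, -0.9988, -0.0035], [0.0172, 0.0043, -0.9998]]
lip now [ 0.4456 -0.2817  0.0056] j [-0.65  0.37 -0.21  0.97  0.01  0.87]
xyz [0.0078, 0.0004, -0.0027] twist [0.004, -0.078, -0.0] tcp [ 0.508 -0.277  0.102]
xyz [0.0141, 0.0005, -0.0045] twist [0.004, -0.139, -0.0] tcp [ 0.514 -0.277  0.103]
xyz [0.0205, 0.0005, -0.006] twist [0.004, -0.2, -0.0] tcp [ 0.52  -0.277  0.105]
xyz [0.027, 0.0005, -0.0071] twist [0.004, -0.262, -0.001] tcp [ 0.527 -0.276  0.106]
xyz [0.0334, 0.0006, -0.0079] twist [0.004, -0.323, -0.001] tcp [ 0.533 -0.276  0.107]
xyz [0.0399, 0.0006, -0.0082] twist [0.004, -0.384, -0.001] tcp [ 0.54  -0.276  0.108]
xyz [0.0463, 0.0006, -0.0082] twist [0.004, -0.445, -0.001] tcp [ 0.546 -0.276  0.108]
xyz [0.0528, 0.0006, -0.0079] twist [0.004, -0.506, -0.001] tcp [ 0.552 -0.275  0.108]
xyz [0.0564, 0.0011, -0.1038] twist [0.004, -0.506, -0.001] tcp [ 0.554 -0.275  0.204]
xyz [0.0576, 0.0014, -0.1738] twist [0.004, -0.506, -0.001] tcp [ 0.554 -0.275  0.274]
```

Emit:
servo_tool(targets=[{"xyz": [0.0078, 0, -0.0027], "twist": [0.004, -0.078, 0], "jaw": 0}, {"xyz": [0.0141, 0, -0.0045], "twist": [0.004, -0.139, 0], "jaw": 0}, {"xyz": [0.0205, 0, -0.006], "twist": [0.004, -0.2, 0], "jaw": 0}, {"xyz": [0.027, 0, -0.0071], "twist": [0.004, -0.262, 0], "jaw": 0}, {"xyz": [0.0334, 0, -0.0079], "twist": [0.004, -0.323, 0], "jaw": 0}, {"xyz": [0.04, 0, -0.009], "twist": [0.004, -0.384, 0], "jaw": 0}, {"xyz": [0.0463, 0, -0.012], "twist": [0.004, -0.445, 0], "jaw": 0}, {"xyz": [0.0528, 0, -0.02], "twist": [0.004, -0.506, 0], "jaw": 0}, {"xyz": [0.054, 0, -0.04], "twist": [0.004, -0.506, 0], "jaw": 0}, {"xyz": [0.055, 0, -0.07], "twist": [0.004, -0.506, 0], "jaw": 0}, {"xyz": [0.056, 0, -0.1], "twist": [0.004, -0.506, 0], "jaw": 0}, {"xyz": [0.057, 0, -0.13], "twist": [0.004, -0.506, 0], "jaw": 0}])

```text
clock: 16.88
tcp_pos: [0.5493, -0.2723, 0.2249]
orientation: [0.004, 0.968, 0.023, -0.251]
wrist_force: [0.8, -0.2, -2.4]
finger_gap: 0.0152
```

```bash
cat >> meas.py <<'E'
def brown(c):
    h=cv2.cvtColor(c["color"],cv2.COLOR_RGB2HSV); return (h[...,0]<16)&(h[...,1]>110)&(h[...,2]>25)
def nuts(c,name):
    P=pts(c); k=brown(c)
    for n,(cx,cy,rx,ry,z0,z1) in dict(bin=(.557,-.274,.13,.055,-.01,.06),pan=(.6,.224,.085,.085,.05,.14),air=(.55,-.27,.12,.08,.09,.3)).items():
        m=k&(abs(P[...,0]-cx)<rx)&(abs(P[...,1]-cy)<ry)&(P[...,2]>z0)&(P[...,2]<z1)
        m=cv2.morphologyEx(m.astype(np.uint8),cv2.MORPH_OPEN,np.ones((2,2)))
        N,l,s,_=cv2.connectedComponentsWithStats(m)
        print(name,n,"px",int(m.sum()),[(int(s[i,4]),P[l==i].mean(0).round(3).tolist()) for i in range(1,N) if s[i,4]>5])
E
python3 - <<'E'
from meas import *; from plan import *
a=cam("scene");b=cam("top"); nuts(a,"scene");nuts(b,"top"); rows([])
S=cv2.resize(np.clip(a["color"][150:320,50:230][:,:,::-1]*1.5,0,255).astype(np.uint8),None,fx=3,fy=3,interpolation=cv2.INTER_CUBIC);cv2.imwrite("pics/g5.png",S)
E
```

```text
scene bin px 0 []
scene pan px 0 []
scene air px 669 [(661, [0.5, -0.292, 0.175])]
top bin px 0 []
top pan px 0 []
top air px 0 []
t 16.9833 tcp [ 0.5505 -0.2732  0.2297] F [ 0.8 -0.6 -2. ] gap 0.015129231494351981
R [[0.8769, 0.0472, -0.4784], [0.0414, -0.9989, -0.0227], [-0.479, 0.0001, -0.8778]]
lip now [ 0.4574 -0.2791  0.1756] j [-0.47  0.85  0.82  1.98 -0.24  1.1 ]
```

View pics/g5.png

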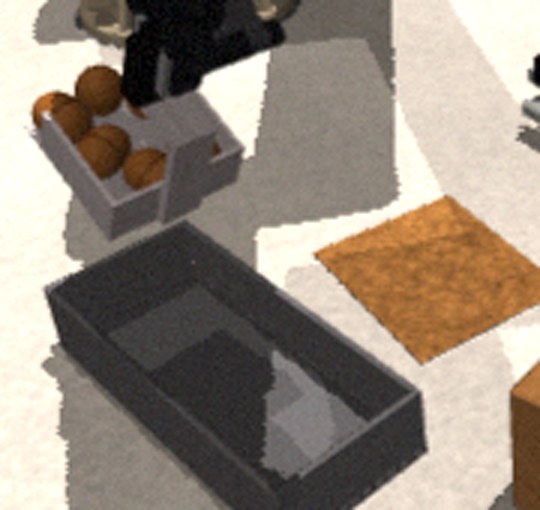

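g5: all the nuts are in the scoop, heaped from its lip to its back, and the bin floor is empty. The wrist weight of about 2.2 N matches the scoop plus 7 nuts. Next I'll plan a gentle transit to the pan, with yaw to 80° so the pour tilts sideways.

```bash
cat >> plan.py <<'E'
def chain(p0,r0,wps,n=12):
    "rows in calls of n, each relative to the last row of the call before"
    out=[]
    for i,(p,r) in enumerate(wps):
        if i%n==0 and i: p0,r0=wps[i-1]
        if i%n==0: print("-- call; base",p0.round(3))
        t=(r0.inv()*r).as_rotvec(); print('{"xyz": %s, "twist": %s, "jaw": 0},'%((r0.inv().apply(p-p0)).round(3).tolist(),t.round(3).tolist()))
E
python3 - <<'E'
from plan import *
s,m=st(); p0=np.array(s["tcp_pos"]); r0=R.from_matrix(m)
PAN=np.array([.600,.2241]); yaw=80; d=np.array([np.cos(np.radians(yaw)),np.sin(np.radians(yaw))])
pe,re=wp([*(PAN+.008*d),.185],yaw,26)
print("end tcp",pe)
N=30; L=[]
for i in range(1,N+1):
    t=i/N; f=t*t*(3-2*t)*.6+t*.4 if i<N else 1
    p=p0+(pe-p0)*f; p[2]+=.02*np.sin(np.pi*f); L.append((p, rot(2.75+(yaw-2.75)*f, 28.5-2.5*f)))
chain(p0,r0,L,10)
E
```

```text
t 16.9833 tcp [ 0.5505 -0.2732  0.2297] F [ 0.8 -0.6 -2. ] gap 0.015129231494351981
R [[0.8769, 0.0472, -0.4784], [0.0414, -0.9989, -0.0227], [-0.479, 0.0001, -0.8778]]
end tcp [0.6156706  0.32161052 0.24332003]
-- call; base [ 0.551 -0.273  0.23 ]
{"xyz": [0.001, -0.009, -0.002], "twist": [-0.01, 0.003, -0.019], "jaw": 0},
{"xyz": [0.002, -0.02, -0.004], "twist": [-0.022, 0.004, -0.041], "jaw": 0},
{"xyz": [0.003, -0.034, -0.006], "twist": [-0.037, 0.005, -0.068], "jaw": 0},
{"xyz": [0.004, -0.049, -0.009], "twist": [-0.053, 0.006, -0.099], "jaw": 0},
{"xyz": [0.005, -0.066, -0.012], "twist": [-0.072, 0.007, -0.133], "jaw": 0},
{"xyz": [0.007, -0.084, -0.016], "twist": [-0.092, 0.008, -0.17], "jaw": 0},
{"xyz": [0.008, -0.104, -0.019], "twist": [-0.113, 0.01, -0.21], "jaw": 0},
{"xyz": [0.01, -0.125, -0.023], "twist": [-0.136, 0.011, -0.252], "jaw": 0},
{"xyz": [0.012, -0.148, -0.027], "twist": [-0.16, 0.013, -0.297], "jaw": 0},
{"xyz": [0.014, -0.171, -0.03], "twist": [-0.184, 0.014, -0.344], "jaw": 0},
-- call; base [ 0.569 -0.101  0.249]
{"xyz": [0.01, -0.021, -0.008], "twist": [
[... 840 characters left out ...]
0},
{"xyz": [0.038, -0.02, -0.016], "twist": [-0.047, 0.003, -0.093], "jaw": 0},
{"xyz": [0.056, -0.03, -0.024], "twist": [-0.068, 0.005, -0.136], "jaw": 0},
{"xyz": [0.073, -0.039, -0.031], "twist": [-0.088, 0.006, -0.177], "jaw": 0},
{"xyz": [0.088, -0.047, -0.037], "twist": [-0.107, 0.008, -0.215], "jaw": 0},
{"xyz": [0.103, -0.054, -0.043], "twist": [-0.124, 0.009, -0.249], "jaw": 0},
{"xyz": [0.115, -0.061, -0.048], "twist": [-0.139, 0.01, -0.28], "jaw": 0},
{"xyz": [0.127, -0.067, -0.052], "twist": [-0.153, 0.011, -0.307], "jaw": 0},
{"xyz": [0.136, -0.072, -0.056], "twist": [-0.164, 0.012, -0.33], "jaw": 0},
{"xyz": [0.144, -0.076, -0.059], "twist": [-0.173, 0.012, -0.349], "jaw": 0},
```

Emit:
servo_tool(targets=[{"xyz": [0.001, -0.009, -0.002], "twist": [-0.01, 0.003, -0.019], "jaw": 0}, {"xyz": [0.002, -0.02, -0.004], "twist": [-0.022, 0.004, -0.041], "jaw": 0}, {"xyz": [0.003, -0.034, -0.006], "twist": [-0.037, 0.005, -0.068], "jaw": 0}, {"xyz": [0.004, -0.049, -0.009], "twist": [-0.053, 0.006, -0.099], "jaw": 0}, {"xyz": [0.005, -0.066, -0.012], "twist": [-0.072, 0.007, -0.133], "jaw": 0}, {"xyz": [0.007, -0.084, -0.016], "twist": [-0.092, 0.008, -0.17], "jaw": 0}, {"xyz": [0.008, -0.104, -0.019], "twist": [-0.113, 0.01, -0.21], "jaw": 0}, {"xyz": [0.01, -0.125, -0.023], "twist": [-0.136, 0.011, -0.252], "jaw": 0}, {"xyz": [0.012, -0.148, -0.027], "twist": [-0.16, 0.013, -0.297], "jaw": 0}, {"xyz": [0.014, -0.171, -0.03], "twist": [-0.184, 0.014, -0.344], "jaw": 0}])

```text
clock: 17.82
tcp_pos: [0.5673, -0.098, 0.2433]
orientation: [0.049, 0.946, 0.213, -0.238]
wrist_force: [0.0, -0.4, -1.7]
finger_gap: 0.0151
```

Emit:
servo_tool(targets=[{"xyz": [0.01, -0.021, -0.008], "twist": [-0.025, 0.002, -0.048], "jaw": 0}, {"xyz": [0.021, -0.042, -0.015], "twist": [-0.052, 0.004, -0.098], "jaw": 0}, {"xyz": [0.032, -0.064, -0.023], "twist": [-0.078, 0.005, -0.149], "jaw": 0}, {"xyz": [0.043, -0.086, -0.03], "twist": [-0.105, 0.007, -0.201], "jaw": 0}, {"xyz": [0.055, -0.108, -0.037], "twist": [-0.131, 0.009, -0.252], "jaw": 0}, {"xyz": [0.066, -0.13, -0.044], "twist": [-0.158, 0.011, -0.304], "jaw": 0}, {"xyz": [0.078, -0.152, -0.05], "twist": [-0.185, 0.013, -0.356], "jaw": 0}, {"xyz": [0.09, -0.174, -0.056], "twist": [-0.211, 0.015, -0.407], "jaw": 0}, {"xyz": [0.102, -0.195, -0.061], "twist": [-0.236, 0.016, -0.457], "jaw": 0}, {"xyz": [0.114, -0.216, -0.066], "twist": [-0.261, 0.018, -0.506], "jaw": 0}])

```text
clock: 18.65
tcp_pos: [0.5945, 0.1535, 0.2491]
orientation: [0.108, 0.85, 0.472, -0.206]
wrist_force: [-0.0, -0.3, -2.6]
finger_gap: 0.0151
```

Emit:
servo_tool(targets=[{"xyz": [0.019, -0.01, -0.009], "twist": [-0.024, 0.002, -0.047], "jaw": 0}, {"xyz": [0.038, -0.02, -0.016], "twist": [-0.047, 0.003, -0.093], "jaw": 0}, {"xyz": [0.056, -0.03, -0.024], "twist": [-0.068, 0.005, -0.136], "jaw": 0}, {"xyz": [0.073, -0.039, -0.031], "twist": [-0.088, 0.006, -0.177], "jaw": 0}, {"xyz": [0.088, -0.047, -0.037], "twist": [-0.107, 0.008, -0.215], "jaw": 0}, {"xyz": [0.103, -0.054, -0.043], "twist": [-0.124, 0.009, -0.249], "jaw": 0}, {"xyz": [0.115, -0.061, -0.048], "twist": [-0.139, 0.01, -0.28], "jaw": 0}, {"xyz": [0.127, -0.067, -0.052], "twist": [-0.153, 0.011, -0.307], "jaw": 0}, {"xyz": [0.136, -0.072, -0.056], "twist": [-0.164, 0.012, -0.33], "jaw": 0}, {"xyz": [0.144, -0.076, -0.059], "twist": [-0.173, 0.012, -0.349], "jaw": 0}, {"xyz": [0.144, -0.076, -0.059], "twist": [-0.173, 0.012, -0.349], "jaw": 0}])

```text
clock: 19.57
tcp_pos: [0.6127, 0.3258, 0.2366]
orientation: [0.141, 0.744, 0.629, -0.175]
wrist_force: [0.3, 0.2, -3.6]
finger_gap: 0.0149
```

```bash
python3 - <<'E'
from meas import *; from plan import *
a=cam("scene");b=cam("top"); nuts(a,"scene");nuts(b,"top"); 
print("browns scene",int(brown(a)[:,200:380].sum()))
s,m=st(); p0=np.array(s["tcp_pos"]); r0=R.from_matrix(m); print("lip",p0+m@LIP,np.round(s["joint_pos"],2))
PAN=np.array([.600,.2241]); yaw=80; d=np.array([np.cos(np.radians(yaw)),np.sin(np.radians(yaw))])
L=[]
for u,z,o in[(20,.17,.008),(13,.155,.01),(6,.14,.012),(0,.128,.015),(-6,.12,.018),(-12,.114,.02),(-18,.11,.022),(-24,.108,.024),(-30,.107,.026),(-35,.106,.026),(-40,.106,.026),(-45,.106,.026),(-50,.107,.026),(-55,.108,.024),(-60,.109,.022),(-64,.11,.02)]: L.append(wp([*(PAN+o*d),z],yaw,u))
chain(p0,r0,L,8)
S=cv2.resize(np.clip(a["color"][60:220,210:380][:,:,::-1]*1.5,0,255).astype(np.uint8),None,fx=3,fy=3,interpolation=cv2.INTER_CUBIC);cv2.imwrite("pics/g6.png",S)
E
```

```text
scene bin px 0 []
scene pan px 0 []
scene air px 0 []
top bin px 0 []
top pan px 0 []
top air px 0 []
browns scene 5169
t 19.6667 tcp [0.6136 0.3236 0.2376] F [ 0.2 -0.6 -2.2] gap 0.015294714647376228
R [[0.1504, 0.985, -0.0842], [0.8862, -0.1721, -0.4302], [-0.4382, -0.0099, -0.8988]]
lip [0.59886784 0.23404848 0.17928445] [ 0.51  0.95  1.08  2.01 -0.34  0.74]
-- call; base [0.614 0.324 0.238]
{"xyz": [-0.007, 0.002, 0.004], "twist": [-0.009, 0.105, 0.005], "jaw": 0},
{"xyz": [-0.011, 0.002, 0.011], "twist": [-0.009, 0.227, 0.005], "jaw": 0},
{"xyz": [-0.016, 0.002, 0.021], "twist": [-0.009, 0.349, 0.004], "jaw": 0},
{"xyz": [-0.019, 0.003, 0.029], "twist": [-0.009, 0.454, 0.004], "jaw": 0},
{"xyz": [-0.024, 0.003, 0.034], "twist": [-0.01, 0.558, 0.003], "jaw": 0},
{"xyz": [-0.031, 0.003, 0.039], "twist": [-0.01, 0.663, 0.003], "jaw": 0},
{"xyz": [-0.038, 0.003, 0.044], "twist": [-0.01, 0.768, 0.002], "jaw": 0},
{"xyz": [-0.046, 0.003, 0.048], "twist": [-0.01, 0.873, 0.002], "jaw": 0},
-- call; base [0.605 0.261 0.215]
{"xyz": [-0.009, -0.0, -0.004], "twist": [-0.0, 0.105, -0.0], "jaw": 0},
{"xyz": [-0.018, -0.0, -0.006], "twist": [0.0, 0.192, 0.0], "jaw": 0},
{"xyz": [-0.027, -0.0, -0.009], "twist": [-0.0, 0.279, 0.0], "jaw": 0},
{"xyz": [-0.036, -0.0, -0.011], "twist": [-0.0, 0.367, 0.0], "jaw": 0},
{"xyz": [-0.045, -0.0, -0.013], "twist": [-0.0, 0.454, 0.0], "jaw": 0},
{"xyz": [-0.055, -0.0, -0.016], "twist": [0.0, 0.541, 0.0], "jaw": 0},
{"xyz": [-0.066, -0.0, -0.017], "twist": [0.0, 0.628, -0.0], "jaw": 0},
{"xyz": [-0.075, -0.0, -0.018], "twist": [-0.0, 0.698, 0.0], "jaw": 0},
```

View pics/g6.png

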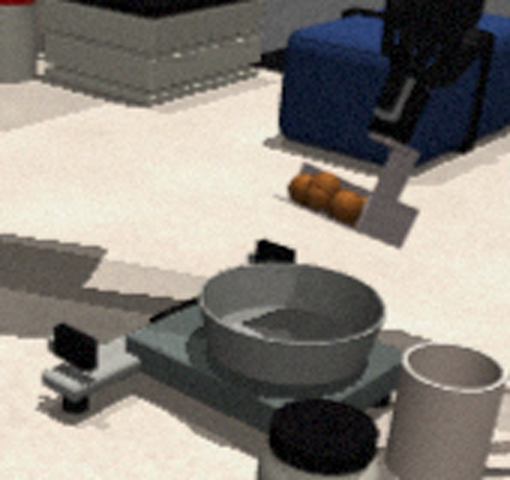

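g6: the loaded scoop is level over the pan, with its lip near the pan centre. Now the slow pour.

Emit:
servo_tool(targets=[{"xyz": [-0.007, 0.002, 0.004], "twist": [-0.009, 0.105, 0.005], "jaw": 0}, {"xyz": [-0.011, 0.002, 0.011], "twist": [-0.009, 0.227, 0.005], "jaw": 0}, {"xyz": [-0.016, 0.002, 0.021], "twist": [-0.009, 0.349, 0.004], "jaw": 0}, {"xyz": [-0.019, 0.003, 0.029], "twist": [-0.009, 0.454, 0.004], "jaw": 0}, {"xyz": [-0.022, 0.003, 0.032], "twist": [-0.01, 0.506, 0.003], "jaw": 0}, {"xyz": [-0.024, 0.003, 0.034], "twist": [-0.01, 0.558, 0.003], "jaw": 0}, {"xyz": [-0.028, 0.003, 0.037], "twist": [-0.01, 0.61, 0.003], "jaw": 0}, {"xyz": [-0.031, 0.003, 0.039], "twist": [-0.01, 0.663, 0.003], "jaw": 0}, {"xyz": [-0.035, 0.003, 0.042], "twist": [-0.01, 0.715, 0.002], "jaw": 0}, {"xyz": [-0.038, 0.003, 0.044], "twist": [-0.01, 0.768, 0.002], "jaw": 0}, {"xyz": [-0.042, 0.003, 0.046], "twist": [-0.01, 0.82, 0.002], "jaw": 0}, {"xyz": [-0.046, 0.003, 0.048], "twist": [-0.01, 0.873, 0.002], "jaw": 0}])

```text
clock: 20.67
tcp_pos: [0.6051, 0.2594, 0.2156]
orientation: [-0.134, 0.75, 0.627, 0.161]
wrist_force: [-0.3, 0.7, -1.3]
finger_gap: 0.0153
```

Emit:
servo_tool(targets=[{"xyz": [-0.0045, 0, -0.002], "twist": [0, 0.052, 0], "jaw": 0}, {"xyz": [-0.009, 0, -0.004], "twist": [0, 0.105, 0], "jaw": 0}, {"xyz": [-0.0135, 0, -0.005], "twist": [0, 0.149, 0], "jaw": 0}, {"xyz": [-0.018, 0, -0.006], "twist": [0, 0.192, 0], "jaw": 0}, {"xyz": [-0.0225, 0, -0.0075], "twist": [0, 0.235, 0], "jaw": 0}, {"xyz": [-0.027, 0, -0.009], "twist": [0, 0.279, 0], "jaw": 0}, {"xyz": [-0.036, 0, -0.011], "twist": [0, 0.367, 0], "jaw": 0}, {"xyz": [-0.045, 0, -0.013], "twist": [0, 0.454, 0], "jaw": 0}, {"xyz": [-0.055, 0, -0.016], "twist": [0, 0.541, 0], "jaw": 0}, {"xyz": [-0.066, 0, -0.017], "twist": [0, 0.628, 0], "jaw": 0}, {"xyz": [-0.075, 0, -0.018], "twist": [0, 0.698, 0], "jaw": 0}, {"xyz": [-0.075, 0, -0.018], "twist": [0, 0.698, 0], "jaw": 0}])

```text
clock: 21.67
tcp_pos: [0.5912, 0.1834, 0.1978]
orientation: [-0.342, 0.652, 0.541, 0.406]
wrist_force: [0.2, -0.8, -2.0]
finger_gap: 0.015
```

```bash
python3 - <<'E'
from meas import *; from plan import *
a=cam("scene");b=cam("top"); nuts(a,"scene");nuts(b,"top"); rows([])
S=cv2.resize(np.clip(a["color"][100:220,210:380][:,:,::-1]*1.5,0,255).astype(np.uint8),None,fx=3,fy=3,interpolation=cv2.INTER_CUBIC);cv2.imwrite("pics/g7.png",S)
E
```

```text
scene bin px 0 []
scene pan px 199 [(33, [0.566, 0.182, 0.084]), (103, [0.611, 0.185, 0.088]), (63, [0.637, 0.239, 0.079])]
scene air px 0 []
top bin px 0 []
top pan px 176 [(79, [0.637, 0.186, 0.082]), (11, [0.619, 0.163, 0.086]), (15, [0.574, 0.201, 0.083]), (71, [0.553, 0.183, 0.086])]
top air px 0 []
t 21.7667 tcp [0.5927 0.1852 0.2006] F [-0.1  0.3 -2.4] gap 0.01534875222122954
R [[0.0787, 0.9841, 0.1594], [0.431, -0.1778, 0.8847], [0.8989, -0.0009, -0.4381]]
lip now [0.6045 0.2423 0.1099] j [-0.29  0.46 -0.25  1.08  1.1  -0.25]
```

View pics/g7.png

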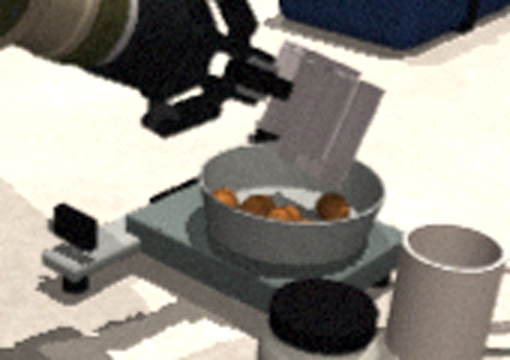

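g7: the pour has finished, with nuts spread on the pan floor and nothing visible outside it. I'll raise the scoop, level it and retreat towards the mat.

```bash
python3 - <<'E'
from plan import *
s,m=st(); p0=np.array(s["tcp_pos"]); r0=R.from_matrix(m); l=p0+m@LIP
L=[(p0,r0),(p0,r0)]+[wp(l+[0,0,h],79.5,-63.5) for h in(.01,.025,.04,.055,.07)]
for i in range(1,11): L.append(wp(l+[0,.004*i,.07+.004*i],79.5,-63.5*(1-i/10)))
pe,re=wp([.505,-.109,.11],0,0); ps,_=L[-1]
for i in range(1,20):
    f=min(1,i/18); L.append((ps+(pe-ps)*f, rot(79.5*(1-f),0)))
print(ps,pe); chain(p0,r0,L,12)
E
```

```text
t 21.7667 tcp [0.5927 0.1852 0.2006] F [-0.1  0.3 -2.4] gap 0.01534875222122954
R [[0.0787, 0.9841, 0.1594], [0.431, -0.1778, 0.8847], [0.8989, -0.0009, -0.4381]]
[0.61322735 0.33765837 0.31209293] [ 0.561  -0.1075  0.2022]
-- call; base [0.593 0.185 0.201]
{"xyz": [0.0, 0.0, 0.0], "twist": [0.0, 0.0, 0.0], "jaw": 0},
{"xyz": [0.0, 0.0, 0.0], "twist": [0.0, 0.0, 0.0], "jaw": 0},
{"xyz": [0.01, -0.0, -0.004], "twist": [-0.004, -0.009, 0.001], "jaw": 0},
{"xyz": [0.023, -0.0, -0.01], "twist": [-0.004, -0.009, 0.001], "jaw": 0},
{"xyz": [0.037, -0.0, -0.017], "twist": [-0.004, -0.009, 0.001], "jaw": 0},
{"xyz": [0.05, -0.0, -0.024], "twist": [-0.004, -0.009, 0.001], "jaw": 0},
{"xyz": [0.064, -0.0, -0.03], "twist": [-0.004, -0.009, 0.001], "jaw": 0},
{"xyz": [0.079, -0.001, -0.022], "twist": [-0.004, -0.12, 0.001], "jaw": 0},
{"xyz": [0.093, -0.002, -0.012], "twist": [-0.004, -0.231, 0.002], "jaw": 0},
{"xyz": [0.107, -0.002, -0.001], "twist": [-0.004, -0.341, 0.002], "jaw": 0},
{"xyz": [0.119, -0.003, 0.01], "twist": [-0.004, -0.452, 0.002], "jaw": 0},
{"xyz": [0.13, -0.004, 0.022], "t
[... 1180 characters left out ...]
.018], "twist": [0.0, -0.0, 0.231], "jaw": 0},
{"xyz": [-0.082, 0.057, 0.024], "twist": [-0.0, -0.0, 0.308], "jaw": 0},
{"xyz": [-0.102, 0.071, 0.031], "twist": [-0.0, -0.0, 0.385], "jaw": 0},
{"xyz": [-0.123, 0.085, 0.037], "twist": [-0.0, -0.0, 0.463], "jaw": 0},
{"xyz": [-0.143, 0.099, 0.043], "twist": [-0.0, -0.0, 0.54], "jaw": 0},
{"xyz": [-0.164, 0.113, 0.049], "twist": [-0.0, -0.0, 0.617], "jaw": 0},
{"xyz": [-0.184, 0.128, 0.055], "twist": [-0.0, -0.0, 0.694], "jaw": 0},
{"xyz": [-0.205, 0.142, 0.061], "twist": [-0.0, -0.0, 0.771], "jaw": 0},
{"xyz": [-0.225, 0.156, 0.067], "twist": [0.0, -0.0, 0.848], "jaw": 0},
{"xyz": [-0.225, 0.156, 0.067], "twist": [0.0, -0.0, 0.848], "jaw": 0},
```

Emit:
servo_tool(targets=[{"xyz": [0, 0, 0], "twist": [0, 0, 0], "jaw": 0}, {"xyz": [0, 0, 0], "twist": [0, 0, 0], "jaw": 0}, {"xyz": [0.01, 0, -0.004], "twist": [-0.004, -0.009, 0.001], "jaw": 0}, {"xyz": [0.023, 0, -0.01], "twist": [-0.004, -0.009, 0.001], "jaw": 0}, {"xyz": [0.037, 0, -0.017], "twist": [-0.004, -0.009, 0.001], "jaw": 0}, {"xyz": [0.05, 0, -0.024], "twist": [-0.004, -0.009, 0.001], "jaw": 0}, {"xyz": [0.064, 0, -0.03], "twist": [-0.004, -0.009, 0.001], "jaw": 0}, {"xyz": [0.079, -0.001, -0.022], "twist": [-0.004, -0.12, 0.001], "jaw": 0}, {"xyz": [0.093, -0.002, -0.012], "twist": [-0.004, -0.231, 0.002], "jaw": 0}, {"xyz": [0.107, -0.002, -0.001], "twist": [-0.004, -0.341, 0.002], "jaw": 0}, {"xyz": [0.119, -0.003, 0.01], "twist": [-0.004, -0.452, 0.002], "jaw": 0}, {"xyz": [0.13, -0.004, 0.022], "twist": [-0.004, -0.563, 0.002], "jaw": 0}])

```text
clock: 22.77
tcp_pos: [0.6026, 0.2635, 0.3142]
orientation: [-0.171, 0.738, 0.617, 0.213]
wrist_force: [0.3, -0.8, -1.4]
finger_gap: 0.0153
```

Emit:
servo_tool(targets=[{"xyz": [0.015, -0.001, 0.005], "twist": [0, -0.111, 0], "jaw": 0}, {"xyz": [0.03, -0.001, 0.012], "twist": [0, -0.222, 0], "jaw": 0}, {"xyz": [0.043, -0.002, 0.019], "twist": [0, -0.332, 0], "jaw": 0}, {"xyz": [0.056, -0.003, 0.028], "twist": [0, -0.443, 0], "jaw": 0}, {"xyz": [0.067, -0.004, 0.037], "twist": [0, -0.554, 0], "jaw": 0}, {"xyz": [0.043, -0.002, 0.029], "twist": [-0.021, -0.554, 0.075], "jaw": 0}, {"xyz": [0.019, 0, 0.021], "twist": [-0.043, -0.553, 0.15], "jaw": 0}, {"xyz": [-0.006, 0.001, 0.013], "twist": [-0.064, -0.552, 0.225], "jaw": 0}, {"xyz": [-0.03, 0.003, 0.005], "twist": [-0.085, -0.55, 0.3], "jaw": 0}, {"xyz": [-0.054, 0.005, -0.003], "twist": [-0.107, -0.547, 0.375], "jaw": 0}, {"xyz": [-0.079, 0.006, -0.011], "twist": [-0.128, -0.544, 0.451], "jaw": 0}, {"xyz": [-0.103, 0.008, -0.019], "twist": [-0.149, -0.54, 0.526], "jaw": 0}])

```text
clock: 23.77
tcp_pos: [0.5924, 0.1652, 0.2728]
orientation: [-0.0, 0.912, 0.411, 0.004]
wrist_force: [1.1, -0.4, -1.3]
finger_gap: 0.0152
```

Emit:
servo_tool(targets=[{"xyz": [-0.02, 0.014, 0.006], "twist": [0, 0, 0.077], "jaw": 0}, {"xyz": [-0.041, 0.028, 0.012], "twist": [0, 0, 0.154], "jaw": 0}, {"xyz": [-0.061, 0.043, 0.018], "twist": [0, 0, 0.231], "jaw": 0}, {"xyz": [-0.082, 0.057, 0.024], "twist": [0, 0, 0.308], "jaw": 0}, {"xyz": [-0.102, 0.071, 0.031], "twist": [0, 0, 0.385], "jaw": 0}, {"xyz": [-0.123, 0.085, 0.037], "twist": [0, 0, 0.463], "jaw": 0}, {"xyz": [-0.143, 0.099, 0.043], "twist": [0, 0, 0.54], "jaw": 0}, {"xyz": [-0.164, 0.113, 0.049], "twist": [0, 0, 0.617], "jaw": 0}, {"xyz": [-0.184, 0.128, 0.055], "twist": [0, 0, 0.694], "jaw": 0}, {"xyz": [-0.205, 0.142, 0.061], "twist": [0, 0, 0.771], "jaw": 0}, {"xyz": [-0.225, 0.156, 0.067], "twist": [0, 0, 0.848], "jaw": 0}, {"xyz": [-0.225, 0.156, 0.067], "twist": [0, 0, 0.848], "jaw": 0}])

```text
clock: 24.77
tcp_pos: [0.5619, -0.1097, 0.2041]
orientation: [-0.0, 1.0, -0.002, 0.003]
wrist_force: [-0.7, -0.0, -2.2]
finger_gap: 0.0151
```

```bash
python3 - <<'E'
from meas import *; from plan import *
a=cam("scene");b=cam("top"); nuts(a,"scene");nuts(b,"top"); rows([wp([.505,-.109,.05],0,0),wp([.505,-.109,.0035],0,0)])
P=pts(b);z=P[...,2]
def br(x): return np.clip(x*1.8,0,255).astype(np.uint8)
T=cv2.resize(br(b["color"][145:260,105:240][:,:,::-1]),(405,345),interpolation=cv2.INTER_CUBIC)
T2=cv2.resize(br(a["color"][90:320,50:380][:,:,::-1]),(495,345),interpolation=cv2.INTER_CUBIC)
cv2.imwrite("pics/g8.png",cv2.resize(np.hstack([T,T2]),(800,307)))
E
```

```text
scene bin px 0 []
scene pan px 202 [(30, [0.565, 0.184, 0.083]), (71, [0.636, 0.241, 0.081]), (101, [0.605, 0.191, 0.084])]
scene air px 0 []
top bin px 0 []
top pan px 454 [(83, [0.637, 0.187, 0.082]), (74, [0.625, 0.244, 0.082]), (80, [0.608, 0.164, 0.084]), (73, [0.608, 0.194, 0.083]), (71, [0.58, 0.196, 0.084]), (73, [0.552, 0.181, 0.103])]
top air px 0 []
t 24.8667 tcp [ 0.5623 -0.1068  0.2048] F [ 1.1  0.5 -1.5] gap 0.015545072434014678
R [[1.0, 0.0014, 0.0059], [0.0013, -1.0, 0.0021], [0.0059, -0.0021, -1.0]]
lip now [ 0.5069 -0.1082  0.1123] j [-0.33  0.31 -0.02  1.23  0.    1.24]
xyz [-0.0017, 0.0008, 0.0626] twist [-0.002, -0.006, 0.001] tcp [ 0.561 -0.107  0.142]
xyz [-0.002, 0.0009, 0.1091] twist [-0.002, -0.006, 0.001] tcp [ 0.561 -0.107  0.096]
```

View pics/g8.png

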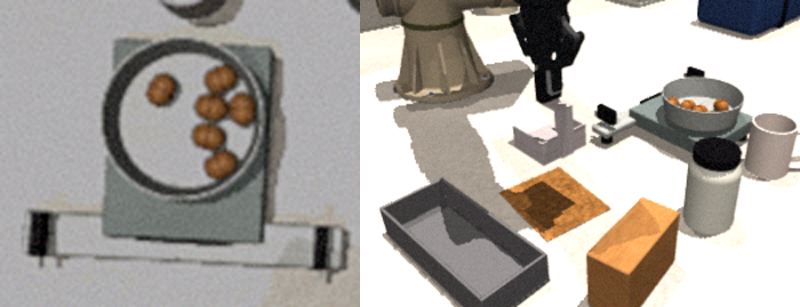

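g8: six nuts lie in the pan, the bin and scoop are empty, and nothing is elsewhere. The first top view also shows six, at (346,221), (357,233), (368,234), (347,247), (358,248) and (369,248), so my earlier count of seven was wrong. Now I'll put the scoop back.

Emit:
servo_tool(targets=[{"xyz": [-0.002, 0.001, 0.02], "twist": [-0.002, -0.004, 0], "jaw": 0}, {"xyz": [-0.002, 0.001, 0.045], "twist": [-0.002, -0.006, 0], "jaw": 0}, {"xyz": [-0.002, 0.001, 0.068], "twist": [-0.002, -0.006, 0], "jaw": 0}, {"xyz": [-0.002, 0.001, 0.085], "twist": [-0.002, -0.006, 0], "jaw": 0}, {"xyz": [-0.002, 0.001, 0.096], "twist": [-0.002, -0.006, 0], "jaw": 0}, {"xyz": [-0.002, 0.001, 0.103], "twist": [-0.002, -0.006, 0], "jaw": 0}, {"xyz": [-0.002, 0.001, 0.107], "twist": [-0.002, -0.006, 0], "jaw": 0}, {"xyz": [-0.002, 0.001, 0.109], "twist": [-0.002, -0.006, 0], "jaw": 0}, {"xyz": [-0.002, 0.001, 0.11], "twist": [-0.002, -0.006, 0], "jaw": 0}, {"xyz": [-0.002, 0.001, 0.11], "twist": [-0.002, -0.006, 0], "jaw": 0}])

```text
clock: 25.7
tcp_pos: [0.5612, -0.1073, 0.0954]
orientation: [-0.0, 1.0, 0.001, -0.0]
wrist_force: [-1.0, 2.9, 3.3]
finger_gap: 0.0153
```

```bash
python3 -c "
from plan import *
rows([])"
```

```text
t 25.7 tcp [ 0.5612 -0.1073  0.0954] F [-1.   2.9  3.3] gap 0.015324058878929906
R [[1.0, 0.0027, -0.0004], [0.0027, -1.0, 0.0001], [-0.0004, -0.0001, -1.0]]
lip now [ 0.5052 -0.1089  0.0032] j [-0.33  0.38 -0.2   0.99 -0.    1.24]
```

On the mat with light contact, so I'll release slowly and rise.

Emit:
servo_tool(targets=[{"xyz": [0, 0, 0], "twist": [0, 0, 0], "jaw": 0.22}, {"xyz": [0, 0, 0], "twist": [0, 0, 0], "jaw": 0.3}, {"xyz": [0, 0, 0], "twist": [0, 0, 0], "jaw": 0.4}, {"xyz": [0, 0, 0], "twist": [0, 0, 0], "jaw": 0.5}, {"xyz": [0, 0, 0], "twist": [0, 0, 0], "jaw": 0.5}, {"xyz": [0, 0, -0.01], "twist": [0, 0, 0], "jaw": 0.5}, {"xyz": [0, 0, -0.03], "twist": [0, 0, 0], "jaw": 0.5}, {"xyz": [0, 0, -0.06], "twist": [0, 0, 0], "jaw": 0.5}, {"xyz": [0, 0, -0.09], "twist": [0, 0, 0], "jaw": 0.5}, {"xyz": [0, 0, -0.12], "twist": [0, 0, 0], "jaw": 0.5}])

```text
clock: 26.53
tcp_pos: [0.5605, -0.1078, 0.2151]
orientation: [-0.0, 1.0, 0.001, -0.001]
wrist_force: [0.3, 0.2, 0.0]
finger_gap: 0.0425
```

Emit:
servo_tool(targets=[{"xyz": [-0.03, 0, 0], "twist": [0, 0, 0], "jaw": 0.5}, {"xyz": [-0.06, 0, 0], "twist": [0, 0, 0], "jaw": 0.5}, {"xyz": [-0.09, 0, 0], "twist": [0, 0, 0], "jaw": 0.5}, {"xyz": [-0.12, 0, 0], "twist": [0, 0, 0], "jaw": 0.5}, {"xyz": [-0.15, 0, 0], "twist": [0, 0, 0], "jaw": 0.5}, {"xyz": [-0.16, 0, 0], "twist": [0, 0, 0], "jaw": 0.5}, {"xyz": [-0.16, 0, 0], "twist": [0, 0, 0], "jaw": 0.5}])

```text
clock: 27.12
tcp_pos: [0.3988, -0.1078, 0.2146]
orientation: [0.0, 1.0, 0.0, -0.001]
wrist_force: [-0.7, 0.5, 0.4]
finger_gap: 0.0427
```

```bash
python3 - <<'E'
from meas import *
a=cam("scene");b=cam("top"); nuts(b,"top"); scoop(b,a)
P=pts(b);z=P[...,2];sub=np.zeros((384,512),bool); sub[205:255,100:245]=1
q=P[sub&(z>.024)&(z<.044)]
for nm,s in (("L",q[:,1]>.32),("R",(q[:,1]<.14))): print("bar",nm,np.median(q[s][:,2]).round(4))
knobs(b,dict(L=(108,135,218,248),R=(212,240,222,252)),dict(L=.07,R=.07))
m=(z>.115)&(z<.145)&(P[...,0]>.7);print("jar",P[m].mean(0))
st()
def br(x): return np.clip(x*1.8,0,255).astype(np.uint8)
T=cv2.resize(br(b["color"][105:265,100:390][:,:,::-1]),(725,400),interpolation=cv2.INTER_CUBIC)
cv2.imwrite("pics/f.png",T)
E
```

```text
top bin px 0 []
top pan px 445 [(73, [0.635, 0.185, 0.101]), (67, [0.624, 0.245, 0.084]), (160, [0.607, 0.177, 0.09]), (70, [0.579, 0.196, 0.083]), (75, [0.552, 0.183, 0.086])]
top air px 0 []
grip top ((561.0635986328125, -108.36273193359375), (13.176106452941895, 35.010459899902344), 1.9834173917770386) [ 0.5607 -0.1081  0.1299] 83
grip scene mean [ 0.5674 -0.1144  0.1112] [ 0.5718 -0.0941  0.128 ] 308
walls ((559.738037109375, -109.25210571289062), (81.03894805908203, 72.80242156982422), 89.61333465576172)
bar L 0.0365
bar R 0.0369
L n 109 mean [0.4813 0.3625 0.07  ] rect ((480.9918212890625, 362.53277587890625), (39.35022735595703, 18.304258346557617), 1.6035441160202026) pca deg 177.47257992612174
R n 69 mean [0.4752 0.0849 0.07  ] rect ((475.4200134277344, 85.16028594970703), (39.590152740478516, 10.573362350463867), 1.8230466842651367) pca deg 176.9423079311349
jar [0.75446464 0.0357804  0.13073627]
t 27.2167 tcp [ 0.4017 -0.1086  0.2146] F [ 0.6 -0.1  0.2] gap 0.04241219304816803
R [[1.0, 0.0015, -0.0002], [0.0015, -1.0, -0.0009], [-0.0002, 0.0009, -1.0]]
```

View pics/f.png

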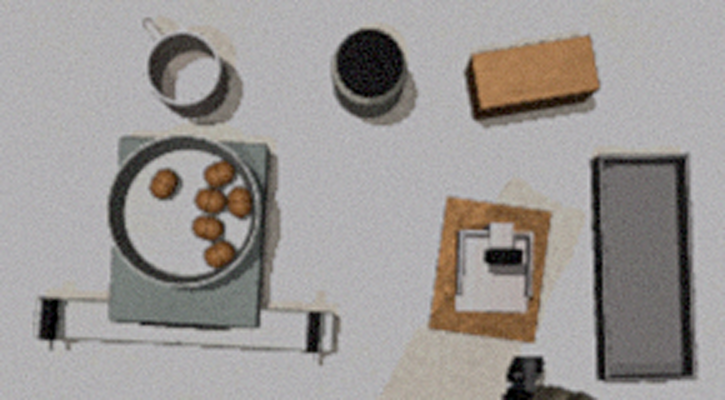

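f.png: six nuts are in the pan, the bin is empty, the scoop stands upright inside the mat, and the jar, carton and mug are in place. Handing in.

```bash
python3 -c "
from h import *
env.hand_in(); st()"
```

```text
the job is handed in; nothing more can be done
the job is handed in; nothing more can be done
```

The scale stands level, all the walnuts are in its pan, and the scoop is back upright on the mat. I handed the job in at about 27 s of the 210 s; no verdict came back.

- **Scale:** I turned the left knob from about -2.75 rad to 0 and the right knob from about +0.41 rad to 0 before loading. At the end the bar stood 36.5 mm high on the left and 36.9 mm on the right, which is level within the depth noise. I judged firmness only from this; I did not push the scale to test it.
- **Walnuts:** One scoop took all of them, with the gripper well above them throughout. I first counted seven, but the starting top view shows six. The last look showed six in the pan and none in the bin, the scoop or on the counter.
- **Scoop:** It stands upright and fully inside the mat, turned about 5° from how it stood at the start. I saw no sign that it had been knocked aside.
- **Jar, carton and mug:** None of them looked moved. I measured only the jar, which was within 3 mm of its earlier position.
- **Disagreeing readings:** The image fits of the knob bars differed by up to about 4° (+1.7° against -2.5 to -3°). This comes from the visible sides of the bars. I relied on the gripper's own angle at release instead, which was within about 0.2° of the scale's measured axis.

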